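Open up the bush pot and hold the chest's sprung hatch for loading

ROBOT

A 7-joint arm with a two-finger parallel gripper is mounted at the origin on the work surface. World frame = base frame: x ahead of the robot, y to its left, z up, the work surface at z = 0. Lengths are in mm, angles in rad, forces in N, time in s.
With the tool pointing down it reaches from about 400 to 875 mm from the base axis. Payload 4.4 kg.
Tool frame: the origin (TCP) lies on the centre line of the jaws, within the pads' length; the fingertips stand 8 mm ahead of it and the grasp point (between the pads) lies 11 mm behind it; x points along the fingers, z is the direction in which the jaws open and shut, and the axes are right-handed (so a half turn about x gives the same grasp; the last joint's range is limited). The gripper opens to 85 mm and grips with 20 to 120 N. Pads are 22 mm wide; open, the fingers measure 114 mm over their backs; the gripper's body (76 mm by 85 mm) begins 54 mm behind the grasp point. The pads swing forward as they close: fully open they stand 13 mm farther back than shut.
Start: joints at [1.051, 0.628, 0.038, 1.517, -0.027, 0.996, -0.02], TCP at [284.978, -584.214, 239.313] pointing down, gripper open.
Joint ranges: [-3.06, 3.06], [-0.37, 2.12], [-1.25, 1.32], [0.18, 2.47], [-1.1, 4.24], [0.23, 1.98], [-2.94, 2.94]. Speed limits (rad/s): [2.57, 2.57, 3.14, 3.14, 3.14, 3.14, 3.14].

INTERFACE

Orientations are given as [roll, pitch, yaw] about the fixed x, y, z axes, in that order (R = Rz(yaw) Ry(pitch) Rx(roll)).
In Python, from cell import ctrl, get_image, camera_params gives the robot as it stands. The module is installed in compiled form; this text tells all that it offers.
- The arm moves only by the shell command python3 -m handwheel 'ROWS'. ROWS is text: rows parted by semicolons, each of 7 numbers parted by spaces: the opening, from -1 (shut) to 1 (fully open), then the shift along the tool's x, y, z in mm, then the turn, a rotation vector about the tool's x, y, z in rad. In form: grip x y z wx wy wz; .... A call has 1 to 10 rows; each row shifts and turns the pose as measured when the row begins, along the tool's axes as they then stand; what a row does not reach is not made up. A row lasts 1/10 s, in which the tool goes at most 50 mm and 8.59 degrees, less where a joint would pass 70% of its speed; a pose out of reach is approached as far as the arm can. A call with a gripper value outside its range is refused whole. The fingers move at their own pace and stop on an object; the grip force is fixed at half the most. Time passes only in rows, so rows that do not move let the fingers close. It gives the time, the measured TCP pose, the force and the opening at its end, in the units of the state.
- ctrl.read_state(): the state, without advancing time (a new reading comes with each control period).
- get_image(name): name is "side" or "top" or "wrist"; returns the picture (480x640x3 uint8, blue, green, red); there is no depth.
- camera_params(name): a dict with "fx", "fy", "cx", "cy" (pixels), "eye" and "orientation" of the camera in the world. Camera axes: x right, y up, looking along -z (the intrinsics and any distortion apply to the point x, -y, -z); pixel columns grow to the right and rows downward; lengths in mm; the calibration is good to about 2 mm. A picture is of the moment at which its call begins: read the wrist's pose just before it. camera_params takes no time and is no camera call; for the wrist camera it gives the pose at the moment of the call.
- ctrl.finish_job(): hands the job in, once; it reports no verdict.
The state is a dict: "clock": time; "qpos": joint angles; "qd": joint speeds; "tau": joint torques, N m; "eef_pos": TCP position; "tool_rot": TCP orientation; "force": force on the tool from outside, world axes, zero at the start; "torque": the same for the moment, N m; "width": finger opening in mm.
Only numpy, scipy, OpenCV 4.12 (cv2) and the standard library are available. Lean on these libraries where they do the work, as an engineer would, in place of code of your own. Each camera call takes 0.05 s, during which the arm holds its last target.

TASK

A workmate is about to move the bushes from the pot into the blue parts chest: lift the red lid off the pot by its knob and set it down flat on the black rubber mat, without dropping it. Then take the chest's spring-assisted hatch by its yellow bar, raise it clearly past its balance point (pointer well into the orange part of the scale) without letting it run up to its stop, ease it back, and finish while still holding the bar, with the hatch kept still just below balance, pointer in the green part, so that it would fall shut if let go. Leave the pot and the other things on the table where they are.

Things in the scene. Friction and masses are not known exactly. Their poses are not given: they have to be found in the camera images.
- lid_center (a point): Centre of the loose red lid, at first on the pot: on its axis, 23 mm above its underside. Lid 46 mm high, ~0.25 kg: plug 80 mm across and 8 mm deep that drops into the pot's mouth, rim disc 104 mm across 8-12 mm above the underside, neck 18 mm across, round knob 30 mm across 24-46 mm above the underside (knob centre 12 mm above this point). z axis up.
- pot: Loose round aluminium pot with metal bushes in it, 96 mm across outside, 90 mm inside, 85 mm high, about 1.5 kg; origin at the centre of its underside. With the lid on, the top of the knob is 123 mm above the table.
- mat: Black rubber mat, fixed on the table, 160 x 160 x 4 mm; origin at the centre of its underside (top 4 mm higher), x and y along its sides. The lid is to rest here with its plug wholly on the mat, its axis within 60 mm of the mat's centre along each side; the knob's centre is then 39 mm above the table.
- chest: Blue steel parts chest, fixed, 200 mm deep (x axis, from the bar side to the hinge side) x 240 wide (y) x 100 high; origin: centre of its underside. Scale on its +y side, 128-142 mm from its middle plane: upright arc of 91-109 mm radius about the hinge, from hatch level up grey (0-0.70 rad), green (0.70-0.92), white balance mark (0.92-0.98), orange (0.98-1.40).
- hatch_bar (a point): Middle of the hatch's yellow round grab bar, 12 mm thick, along the chest's y axis, 130 mm free between its two 10 mm arms, 45 mm out from the hatch's edge and the chest's front wall. Shut, its axis is 108 mm above the table, with free space before, behind and below it. It is 235 mm from the hinge along the hatch and 4 mm above the hatch's middle plane, and moves on that arc.
- hatch_hinge (a point): Middle of the hatch's hinge axis, at the chest's far rim: 90 mm along +x from the chest's origin, 104 mm above the table. The axis is the chest's y axis.
- hatch (a joint): Angle of the grey hatch (190 x 236 x 4 mm, 1.2 kg) above level, rad: 0 shut, stop 1.45. Spring-assisted, almost no friction: balances at 0.95; lower it falls shut if let go (about 2 N up at the bar lifts it from shut), higher it runs up to its stop. Go past 1.02 (0.2 s), never past 1.38; finish at 0.70-0.94. The white pointer on its +y edge, in line with it, shows the angle on the scale.
- jar: Bystander: white jar with a yellow cap, 60 mm across, 100 mm high, origin at the centre of its underside. Leave alone.
- square: Bystander: steel welding square, L-shaped, legs about 100 mm, 30 mm high, lying flat; origin at the middle of one leg's underside. Leave alone.
Things that resemble listed ones, but are neither listed nor needed, are in the scene too. Of the things that look like the mat, the larger one is meant. There is more than one size of the pot; the one meant has the size given above.

How it is judged:
By the outcome, as a careful person would: the job done as asked, in the order asked, and still so for the second after the job is handed in, while the arm keeps its last pose, push and grip.
It also fails if it takes over 69 s, if anything falls off the work surface, if the arm or the gripper's body presses on something with over 40 N, if the wrist force passes 120 N, or if a joint passes its speed limit or range.

## Working session

There is one attempt and no reset: what is moved stays moved. The work goes in short steps, Python scripts to look and compute and a shell command to move; the robot and the scene stay as the last step left them, time stands still between calls to the robot, and variables do not carry over. Pictures are saved under pics/ and viewed, and the job is handed in when it is done.

```bash
mkdir -p pics; python3 - <<'E'
from cell import ctrl,get_image,camera_params
import cv2
s=ctrl.read_state();print(s)
for n in("side","top","wrist"):
    print(n,camera_params(n)); cv2.imwrite(f"pics/{n}0.png",get_image(n))
E
```

```text
{'clock': 0.0, 'qpos': array([ 1.05120064,  0.62935447,  0.03845727,  1.51836938, -0.02698959,
        0.99629461, -0.02001381]), 'qd': array([-7.91918463e-05, -1.21809612e-04,  4.62612080e-04,  4.50157815e-04,
       -2.66985130e-04,  9.18341895e-04, -7.19628970e-04]), 'tau': array([ 4.07415009e-04, -5.63398719e+01,  1.22654155e+00, -1.93448961e+01,
        1.11022656e-02,  1.04800297e-02,  3.25754195e-05]), 'eef_pos': array([ 284.69504714, -583.65729729,  238.38351362]), 'tool_rot': array([-3.11882268,  1.56888899,  2.04734141]), 'force': array([0.15992391, 0.55737213, 0.12254358]), 'torque': array([-0.00553031, -0.00548407, -0.03364656]), 'width': 85.60526985595071}
side {'fx': 529.3454227862949, 'fy': 529.3454227862949, 'cx': 318.9424805357182, 'cy': 237.60927036977364, 'eye': array([ 41.7169621 , 767.71190269, 902.16939351]), 'orientation': array([ 0.88161343, -0.01567961, -2.5693331 ])}
top {'fx': 581.3938394558008, 'fy': 581.3938394558008, 'cx': 314.1659014979188, 'cy': 249.14302321276315, 'eye': array([ 456.73866646,  -76.19828565, 1334.1438401 ]), 'orientation': array([ 0.08150824,  0.02035548, -1.55016612])}
wrist {'fx': 331.37619443301, 'fy': 331.37619443301, 'cx': 316.70461122045924, 'cy': 243.49343909836077, 'eye': array([ 352.80774927, -551.63935581,  373.44793269]), 'orientation': array([-0.29812131,  0.00114445, -1.11636077])}
```

View pics/top0.png

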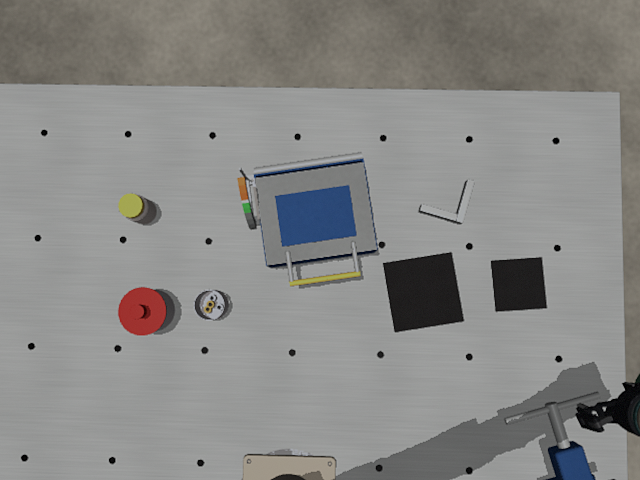

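View pics/side0.png

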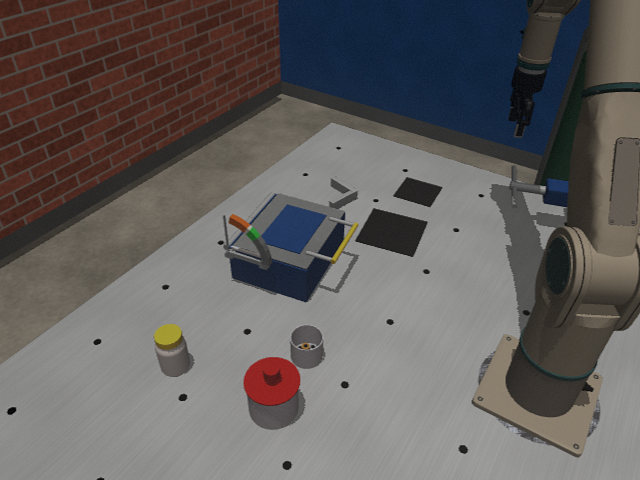

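View pics/wrist0.png

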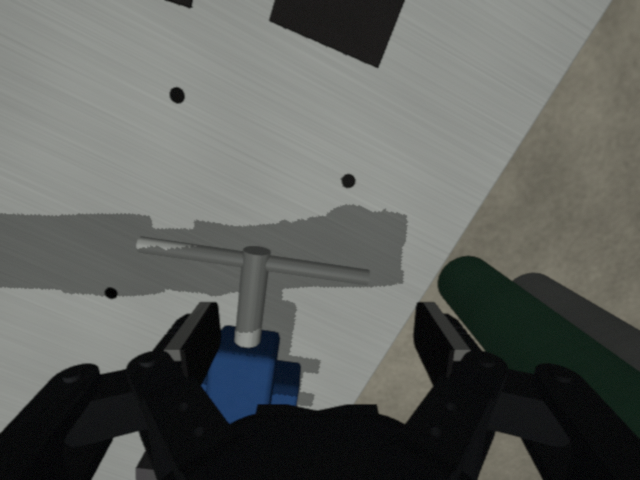

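The top view shows the red lid at (143,311), the yellow bar around (325,279), the large mat at (423,292) and the chest at (315,210). In the side view the knob is at (272,373) and the bar at (345,243). Next I measure them.

```bash
cat > h.py <<'E'
import numpy as np, cv2
from scipy.spatial.transform import Rotation as R
def ray(p,u,v):
    d=np.array([(u-p['cx'])/p['fx'],-(v-p['cy'])/p['fy'],-1.])
    d=R.from_euler('xyz',p['orientation']).as_matrix()@d
    return np.array(p['eye']),d/np.linalg.norm(d)
def plane(p,u,v,z):
    e,d=ray(p,u,v); return e+d*(z-e[2])/d[2]
def tri(obs):
    A=np.zeros((3,3));b=np.zeros(3)
    for p,u,v in obs:
        e,d=ray(p,u,v);M=np.eye(3)-np.outer(d,d);A+=M;b+=M@e
    x=np.linalg.solve(A,b)
    res=[np.linalg.norm((np.eye(3)-np.outer(d,d))@(x-e)) for e,d in [ray(*o) for o in obs]]
    return x,res
def proj(p,X):
    c=R.from_euler('xyz',p['orientation']).as_matrix().T@(np.array(X)-p['eye'])
    return p['cx']+p['fx']*c[0]/-c[2], p['cy']-p['fy']*c[1]/-c[2]
def mask(im,name):
    h=cv2.cvtColor(im,cv2.COLOR_BGR2HSV)
    r={'red':[((0,150,60),(8,255,255)),((172,150,60),(180,255,255))],
       'yel':[((22,130,70),(34,255,255))],'blk':[((0,0,0),(180,255,40))],
       'org':[((8,150,100),(19,255,255))],'grn':[((45,130,60),(75,255,255))]}[name]
    return sum(cv2.inRange(h,np.array(a),np.array(b)) for a,b in r)
def blobs(m,amin=40):
    cs,_=cv2.findContours(m,cv2.RETR_EXTERNAL,cv2.CHAIN_APPROX_NONE)
    return sorted([c for c in cs if cv2.contourArea(c)>amin],key=lambda c:-cv2.contourArea(c))
E
python3 - <<'E'
from h import *
from cell import camera_params
for n in('top','side'):
    im=cv2.imread(f'pics/{n}0.png');p=camera_params(n)
    for c in('red','yel','blk','org','grn'):
        for b in blobs(mask(im,c))[:4]:
            print(n,c,cv2.contourArea(b),[np.round(x,1) for x in cv2.minAreaRect(b)],cv2.fitEllipse(b)[0])
            if c=='blk' and cv2.contourArea(b)>500:
                for q in cv2.boxPoints(cv2.minAreaRect(b)) if n=='top' else cv2.approxPolyDP(b,5,True)[:,0]: print('   ',q,plane(p,*q,4).round(1))
    x,y,w,h=((100,265,90,90) if n=='top' else (230,340,90,90))
    cv2.imwrite(f'pics/{n}_pot.png',cv2.resize(im[y:y+h,x:x+w],None,fx=6,fy=6,interpolation=cv2.INTER_CUBIC))
    x,y,w,h=((225,145,165,150) if n=='top' else (210,180,170,130))
    cv2.imwrite(f'pics/{n}_chest.png',cv2.resize(im[y:y+h,x:x+w],None,fx=4,fy=4,interpolation=cv2.INTER_CUBIC))
E
```

```text
top red 1710.5 [array([142., 311.]), array([46., 46.]), np.float64(90.0)] (141.99090576171875, 310.8907470703125)
top yel 415.5 [array([130.5, 205.5]), array([23., 23.]), np.float64(90.0)] (130.54432678222656, 205.1763153076172)
top yel 258.0 [array([324.5, 278. ]), array([ 4.9, 70.3]), np.float64(81.9)] (323.064697265625, 278.3375549316406)
top yel 52.0 [array([209., 306.]), array([ 6.3, 11.6]), np.float64(26.6)] (209.04107666015625, 306.01806640625)
top blk 4636.5 [array([422.7, 291.7]), array([69.4, 69.4]), np.float64(80.8)] (422.5677795410156, 291.77490234375)
    [382.921   263.01282] [ 536.  -204.7    4. ]
    [451.4434  251.90106] [ 564.5 -360.6    4. ]
    [462.55942 320.44983] [ 409.4 -385.8    4. ]
    [394.03702 331.56158] [ 381.1 -231.5    4. ]
top blk 2435.0 [array([518.1, 283.8]), array([50.8, 50.8]), np.float64(85.0)] (518.1180419921875, 283.9347839355469)
    [490.62854 260.728  ] [ 546.  -449.4    4. ]
    [541.20264 256.33023] [ 558.2 -563.9    4. ]
    [545.6041  306.94748] [ 443.8 -572.5    4. ]
    [495.03003 311.34525] [ 431.5 -458.9    4. ]
top blk 1636.5 [arra
[... 2222 characters left out ...]
.3     4. ]
    [517 120] [  382.2 -1140.5     4. ]
    [521 135] [  336.1 -1033.7     4. ]
    [548  63] [  432.1 -1780.9     4. ]
side blk 1034.0 [array([557. , 265.5]), array([24., 57.]), np.float64(0.0)] (556.846923828125, 265.6759033203125)
    [558 237] [  85.1 -518.8    4. ]
    [545 261] [  89.  -399.8    4. ]
    [547 284] [  62.8 -316.8    4. ]
    [556 294] [  35.8 -294.     4. ]
    [569 269] [  30.3 -402.9    4. ]
    [567 245] [  56.8 -497.6    4. ]
side org 83.0 [array([239.5, 220.5]), array([20.8,  5.3]), np.float64(33.7)] (239.9785919189453, 220.78147888183594)
side grn 74.0 [array([252.8, 234.3]), array([9.9, 9.2]), np.float64(45.0)] (252.85165405273438, 233.97247314453125)
```

View pics/side_pot.png

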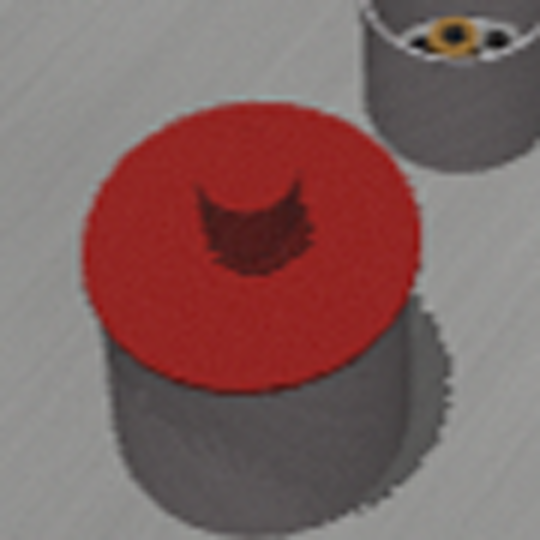

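View pics/top_pot.png

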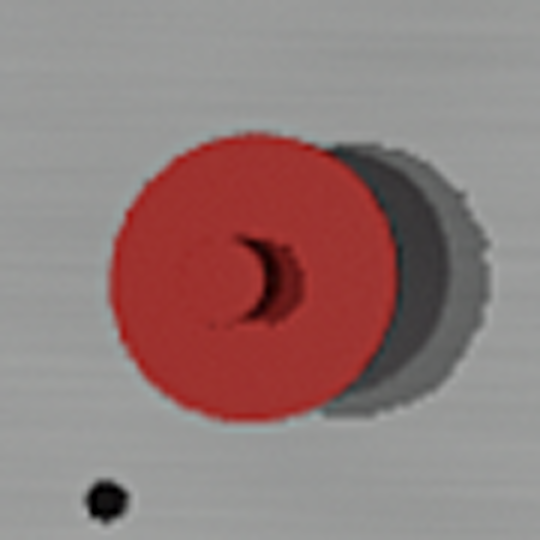

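View pics/side_chest.png

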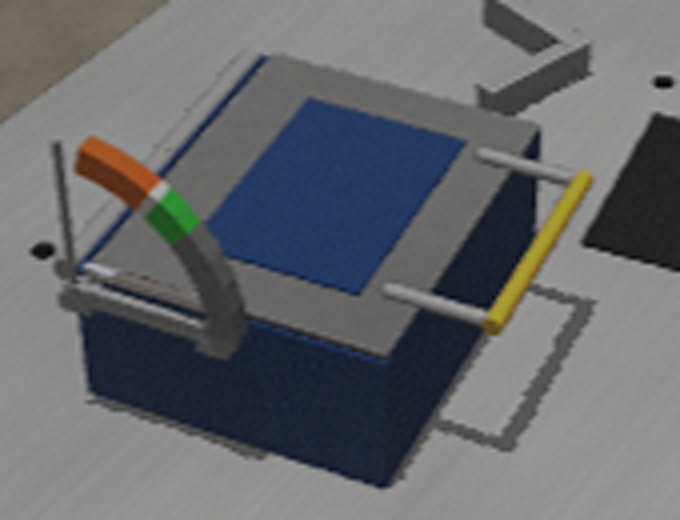

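View pics/top_chest.png

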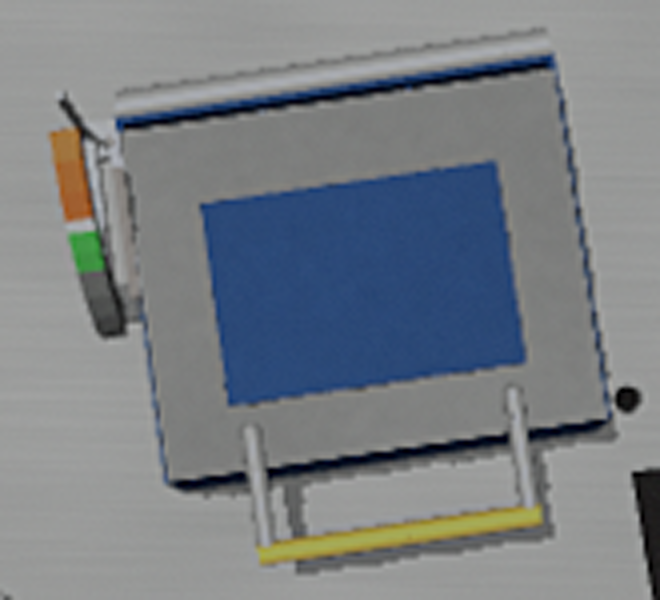

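```bash
python3 - <<'E'
from h import *
from cell import camera_params
T=camera_params('top');S=camera_params('side')
lid=tri([(T,142,310.9),(S,271.5,381)]);print('rim',lid)
# knob top: top-view crop knob circle centre, side crop
print('rim on z=96',plane(T,142,310.9,96),plane(S,271.5,381,96))
a=tri([(T,290.8,283.5),(S,333,261)]);b=tri([(T,359.8,274),(S,356.5,224.5)])
print('bar ends',a,b)
B=(a[0]+b[0])/2;print('bar mid',B, 'dir',np.arctan2(*(a[0]-b[0])[[1,0]]),np.linalg.norm(a[0]-b[0]))
yaw=np.arctan2(*(a[0]-b[0])[[1,0]])-np.pi/2; print('chest yaw',yaw)
for z in(108,):
    A=[plane(T,290.8,283.5,z),plane(T,359.8,274,z),plane(S,333,261,z),plane(S,356.5,224.5,z)];print(np.round(A,1))
# hatch corners top z=106: near-left, near-right, far-left, far-right
for q in[(170,484),(607,422),(122,125),(552,62)]:
    print(plane(T,q[0]/4+225,q[1]/4+145,104).round(1))
print('mat c',plane(T,422.6,291.7,4),plane(S,391.8,231.2,4))
from cell import ctrl
s=ctrl.read_state(); Rm=R.from_euler('xyz',s['tool_rot']).as_matrix();print(Rm.round(3))
p=camera_params('wrist'); print('cam in tool',Rm.T@(p['eye']-s['eef_pos']), (Rm.T@R.from_euler('xyz',p['orientation']).as_matrix()).round(3))
E
```

```text
rim (array([418.09033432, 319.6518465 ,  82.70956293]), [np.float64(0.17623485388109394), np.float64(0.1762348538808614)])
rim on z=96 [418.35114478 315.35532959  96.        ] [412.14581109 326.99153584  96.        ]
bar ends (array([483.49814405,  -0.90142987, 104.96874624]), [np.float64(0.712759381060609), np.float64(0.7127593810607162)]) (array([ 506.06215343, -146.41808425,  104.8430788 ]), [np.float64(0.2590474781534243), np.float64(0.25904747815337775)])
bar mid [494.78014874 -73.65975706 104.90591252] dir 1.7246325404083882 147.25571979254457
chest yaw 0.15383621361349165
[[ 482.8   -1.4  108. ]
 [ 505.7 -146.4  108. ]
 [ 482.5    2.3  108. ]
 [ 504.5 -142.7  108. ]]
[519.   49.2 104. ]
[ 556.3 -181.7  104. ]
[711.5  80.3 104. ]
[ 749.6 -150.   104. ]
mat c [ 472.45177762 -295.43822112    4.        ] [ 470.64585498 -289.85514226    4.        ]
[[-0.001  0.899  0.438]
 [ 0.001  0.438 -0.899]
 [-1.    -0.    -0.001]]
cam in tool [-134.95516867   75.25546298    0.78761577] [[-0.001  0.294 -0.956]
 [ 0.001  0.956  0.294]
 [ 1.    -0.    -0.001]]
```

```bash
python3 -m handwheel '1 -6 48 -9 0 0 0;1 -6 48 -9 0 0 0;1 -6 48 -9 0 0 0;1 -6 48 -9 0 0 0;1 -6 48 -9 0 0 0;1 -6 48 -9 0 0 0'; python3 -m handwheel '1 -5 0 0 -0.14 0 0;1 -5 0 0 -0.14 0 0;1 -5 0 0 -0.14 0 0;1 0 0 0 -0.14 0 0;1 0 0 0 -0.14 0 0;1 0 0 0 -0.14 0 0;1 0 0 0 -0.14 0 0;1 0 0 0 -0.14 0 0;1 0 0 0 -0.14 0 0'
```

```text
clock: 0.75
eef_pos: [516.1, -413.5, 270.8]
tool_rot: [-2.045, 1.56, 3.1]
force: [0.8, -0.9, 0.8]
width: 85.3
clock: 1.65
eef_pos: [526.9, -399.8, 283.1]
tool_rot: [2.272, 1.557, 2.459]
force: [1.2, -0.2, -0.9]
width: 85.5
```

```bash
cat > st.py <<'E'
from h import *
from cell import ctrl
s=ctrl.read_state(); Rm=R.from_euler('xyz',s['tool_rot']).as_matrix()
print('t',s['clock'],'pos',s['eef_pos'].round(1),'F',s['force'].round(1),'w',round(s['width'],1))
print('x',Rm[:,0].round(3),'z yaw',np.arctan2(Rm[1,2],Rm[0,2]).round(3),'q',s['qpos'].round(2))
def to(t,yaw=None):
    d=Rm.T@(np.array(t)-s['eef_pos']); print('shift tool',d.round(1))
E
python3 -c "
from st import *
to([470,-100,290]);to([417,318,290])"
```

```text
t 1.65 pos [ 526.9 -399.8  283.1] F [ 1.2 -0.2 -0.9] w 85.5
x [-0.01   0.009 -1.   ] z yaw 0.188 q [ 0.78  0.63 -0.3   1.41  0.19  1.15  0.64]
shift tool [ -3.8 305.2   0. ]
shift tool [4.000e-01 7.258e+02 2.600e+01]
```

```bash
python3 -m handwheel '1 0 50 0 0 0 0;1 0 50 0 0 0 0;1 0 50 0 0 0 0;1 0 50 0 0 0 0;1 0 50 2 0 0 0;1 0 50 2 0 0 0;1 0 50 2 0 0 0;1 0 50 2 0 0 0;1 0 50 2 0 0 0;1 0 50 2 0 0 0'; python3 -m handwheel '1 0 50 3 0 0 0;1 0 50 3 0 0 0;1 0 50 3 0 0 0;1 0 0 0 0 0 0';python3 -c "
from st import *
to([417,318,250])"
```

```text
clock: 2.65
eef_pos: [443.7, 88.2, 283.4]
tool_rot: [2.507, 1.557, 2.681]
force: [1.1, 0.9, 0.3]
width: 85.2
clock: 3.05
eef_pos: [423.2, 245.1, 285.2]
tool_rot: [2.179, 1.556, 2.363]
force: [0.2, -0.4, 0.3]
width: 85.2
t 3.05 pos [423.2 245.1 285.2] F [ 0.2 -0.4  0.3] w 85.2
x [-0.011  0.011 -1.   ] z yaw 0.183 q [-0.23  0.37 -0.47  1.88  0.19  0.93 -0.6 ]
shift tool [36.  72.3  7.5]
```

```bash
python3 -m handwheel '1 0 40 4 0 0 0;1 0 33 4 0 0 0;1 0 0 0 0 0 0;1 0 0 0 0 0 0'; cat > snap.py <<'E'
import sys
from h import *
from cell import get_image,camera_params
import pickle
for a in sys.argv[1:]:
    n,f=a.split(':'); p=camera_params(n); im=get_image(n); cv2.imwrite(f'pics/{f}.png',im); pickle.dump(p,open(f'pics/{f}.pkl','wb'))
E
python3 snap.py wrist:w1; python3 st.py
```

```text
clock: 3.45
eef_pos: [417.0, 319.9, 284.7]
tool_rot: [2.396, 1.556, 2.581]
force: [0.8, -0.0, 0.8]
width: 85.2
t 3.5 pos [417.  319.9 284.7] F [-0.9 -0.2  0.8] w 85.2
x [-0.013  0.008 -1.   ] z yaw 0.185 q [-0.37  0.43 -0.47  1.79  0.21  0.98 -0.74]
```

View pics/w1.png

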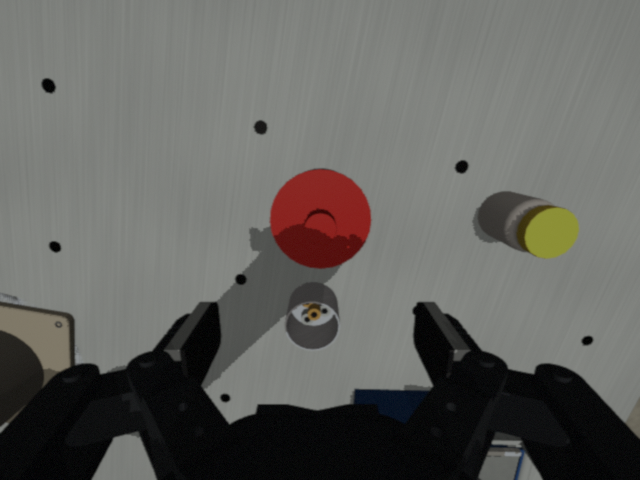

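The wrist view shows the lid rim centred near (320,218) and the knob at about (320,226). The small pot is at (313,316) and the jar at (551,232). I descend a little and take a second view to triangulate.

```bash
python3 -m handwheel '1 40 20 0 0 0 0;1 35 20 0 0 0 0;1 0 0 0 0 0 0;1 0 0 0 0 0 0'; python3 snap.py wrist:w2; python3 - <<'E'
from st import *
import pickle
obs=[]
T=[]
for f in('w1','w2'):
    im=cv2.imread(f'pics/{f}.png');p=pickle.load(open(f'pics/{f}.pkl','rb'))
    h=cv2.cvtColor(im,cv2.COLOR_BGR2HSV); m=cv2.inRange(h,np.array((0,150,30)),np.array((10,255,255)))|cv2.inRange(h,np.array((170,150,30)),np.array((180,255,255)))
    b=blobs(m)[0]; e=cv2.fitEllipse(cv2.convexHull(b)); print(f,e, plane(p,*e[0],89)); obs.append((p,*e[0]))
print(tri(obs))
t0=cv2.imread('pics/top0.png')
from cell import camera_params
print(tri(obs+[(camera_params('top'),142,310.9),(camera_params('side'),271.5,381)]))
E
```

```text
clock: 3.9
eef_pos: [413.1, 354.2, 209.3]
tool_rot: [2.364, 1.561, 2.539]
force: [-0.7, -0.3, -0.8]
width: 85.3
t 3.95 pos [413.1 354.  209.4] F [ 0.5  0.5 -0.1] w 85.8
x [-0.008  0.006 -1.   ] z yaw 0.174 q [-0.46  0.54 -0.43  1.84  0.29  0.82 -0.87]
w1 ((320.05157470703125, 218.35595703125), (97.7140884399414, 99.59430694580078), 81.1057357788086) [418.64408613 321.45962309  89.        ]
w2 ((316.64471435546875, 276.65325927734375), (115.1700668334961, 122.33528900146484), 91.42649841308594) [418.42947303 322.35936506  89.        ]
(array([418.78087738, 320.4602138 ,  84.32635493]), [np.float64(0.04812677119517434), np.float64(0.048126771195132305)])
(array([418.51456272, 319.74746027,  82.43430212]), [np.float64(0.49888192756953986), np.float64(0.34462841873666206), np.float64(0.5927105795609218), np.float64(0.21743353011830122)])
```

View pics/w2.png

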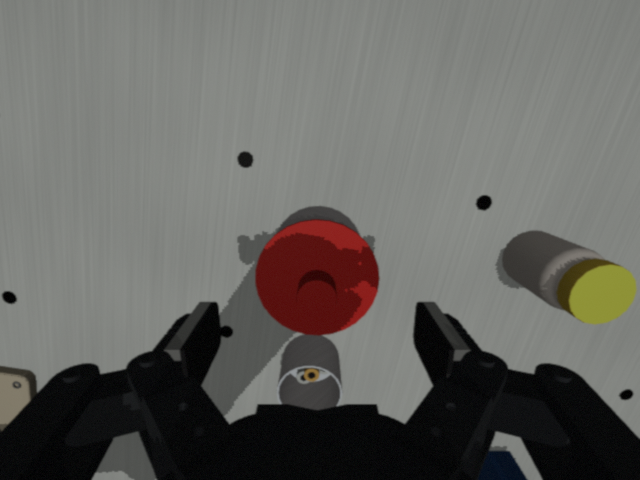

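```bash
python3 - <<'E'
from st import *
import pickle
p=pickle.load(open('pics/w2.pkl','rb'))
for z in(123,89):print(proj(p,[418.6,321,z]))
to([418.6,321,100])
E
```

```text
t 3.95 pos [413.1 354.  209.4] F [ 0.5  0.5 -0.1] w 85.8
x [-0.008  0.006 -1.   ] z yaw 0.174 q [-0.46  0.54 -0.43  1.84  0.29  0.82 -0.87]
(np.float64(316.2209730459026), np.float64(296.14636433114066))
(np.float64(316.5616254310567), np.float64(278.18047111023094))
shift tool [109.2 -34.2   0.5]
```

```bash
python3 -m handwheel '1 20 -17 0 0 0 0;1 20 -17 0 0 0 0;1 15 0 0 0 0 0;1 0 0 0 0 0 0'; python3 -c "
from st import *
to([418.6,321,100])"; python3 snap.py wrist:w3
```

```text
clock: 4.35
eef_pos: [424.2, 316.8, 159.0]
tool_rot: [1.212, 1.561, 1.379]
force: [-0.8, 0.4, -0.2]
width: 84.9
t 4.35 pos [424.2 316.8 159. ] F [-0.8  0.4 -0.2] w 84.9
x [ 0.002  0.009 -1.   ] z yaw 0.167 q [-0.43  0.59 -0.39  1.93  0.34  0.67 -0.86]
shift tool [59.   4.6 -5. ]
```

View pics/w3.png

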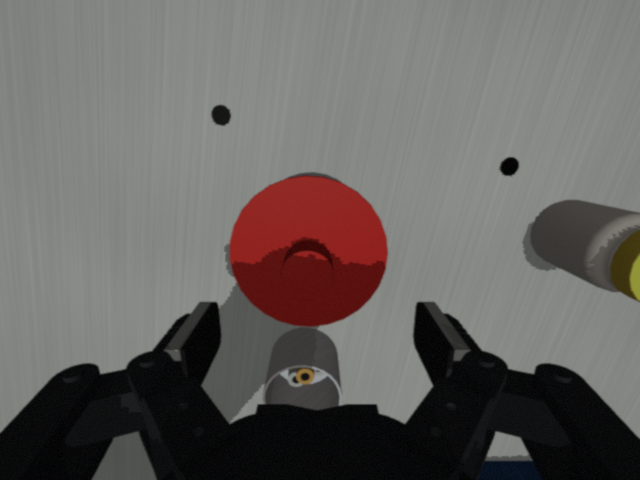

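The lid sits slightly left of the finger centre line (307 against 317), which agrees with the computed −5 mm shift.

```bash
python3 -m handwheel '1 20 5 -5 0 0 0;1 20 0 0 0 0 0;1 10 0 0 0 0 0;1 0 0 0 0 0 0;1 0 0 0 0 0 0'; python3 -c "
from st import *
to([418.6,321,100])"
```

```text
clock: 4.9
eef_pos: [425.1, 323.9, 116.5]
tool_rot: [0.697, 1.547, 0.86]
force: [0.2, -0.3, 0.4]
width: 85.1
t 4.9 pos [425.1 323.9 116.5] F [ 0.2 -0.3  0.4] w 85.1
x [ 0.015  0.018 -1.   ] z yaw 0.163 q [-0.47  0.65 -0.35  1.97  0.39  0.56 -0.92]
shift tool [16.4 -2.  -7.2]
```

```bash
python3 -m handwheel '1 0 -2 -7 0 0.018 -0.015;1 0 0 0 0 0 0;1 6 0 0 0 0 0;1 5 0 0 0 0 0;1 0 0 0 0 0 0'; python3 -c "
from st import *
to([418.6,321,100])"; python3 snap.py wrist:w4
```

```text
clock: 5.4
eef_pos: [419.4, 321.7, 107.4]
tool_rot: [0.404, 1.568, 0.567]
force: [-0.4, -0.0, -0.5]
width: 85.2
t 5.4 pos [419.4 321.7 107.4] F [-0.4 -0.  -0.5] w 85.2
x [ 0.002  0.002 -1.   ] z yaw 0.163 q [-0.48  0.67 -0.34  1.97  0.39  0.56 -0.93]
shift tool [ 7.4 -0.5 -0.9]
```

View pics/w4.png

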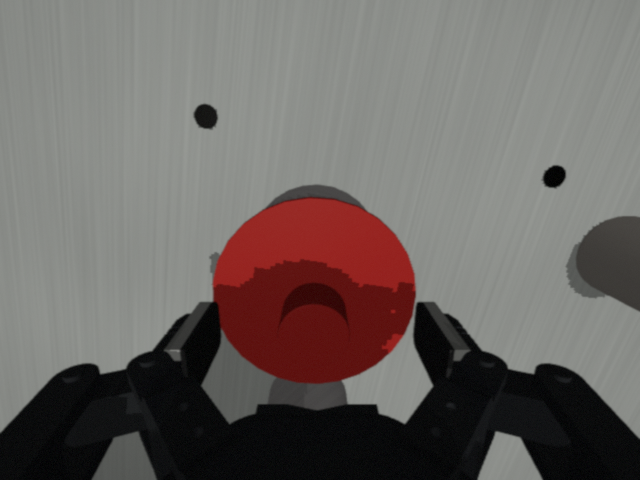

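The knob, at about (314,305), is centred between the pads. I go down the last 7 mm and close.

```bash
python3 -m handwheel '1 6 0 -1 0 0 0;1 3 0 0 0 0 0;1 0 0 0 0 0 0;-0.1 0 0 0 0 0 0;-0.1 0 0 0 0 0 0;-0.1 0 0 0 0 0 0;-0.1 0 0 0 0 0 0'; python3 -m handwheel '-1 0 0 0 0 0 0;-1 0 0 0 0 0 0;-1 0 0 0 0 0 0;-1 0 0 0 0 0 0;-1 0 0 0 0 0 0';python3 st.py; python3 snap.py wrist:w5
```

```text
clock: 6.15
eef_pos: [418.4, 321.5, 97.5]
tool_rot: [0.399, 1.568, 0.562]
force: [-0.8, -0.7, -0.1]
width: 38.2
clock: 6.65
eef_pos: [418.4, 321.6, 97.8]
tool_rot: [0.434, 1.568, 0.596]
force: [1.0, -0.2, 0.7]
width: 27.3
t 6.65 pos [418.4 321.6  97.8] F [ 1.  -0.2  0.7] w 27.3
x [ 0.002  0.002 -1.   ] z yaw 0.163 q [-0.49  0.68 -0.33  1.98  0.4   0.54 -0.94]
```

View pics/w5.png

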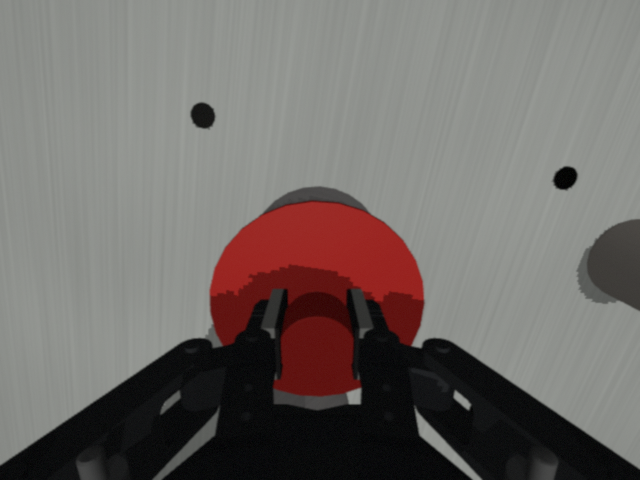

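```bash
python3 -m handwheel '-1 -4 0 0 0 0 0;-1 -4 0 0 0 0 0;-1 -4 0 0 0 0 0;-1 -4 0 0 0 0 0;-1 0 0 0 0 0 0'; python3 st.py; python3 snap.py wrist:w6 side:s6
```

```text
clock: 7.2
eef_pos: [417.8, 320.9, 114.6]
tool_rot: [0.206, 1.57, 0.368]
force: [-0.4, 0.4, -1.6]
width: 27.7
t 7.2 pos [417.8 320.9 114.6] F [-0.4  0.4 -1.6] w 27.7
x [ 0.001  0.    -1.   ] z yaw 0.163 q [-0.48  0.66 -0.35  1.97  0.39  0.58 -0.92]
```

View pics/w6.png

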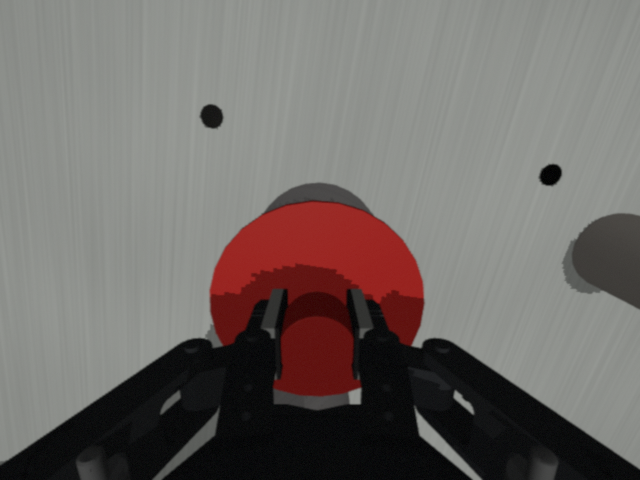

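View pics/s6.png

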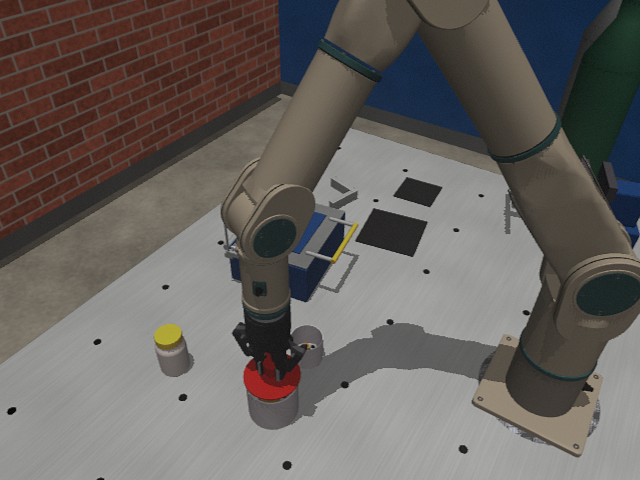

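Between the two wrist views the lid kept its place in the jaws, and the side view shows it raised off the pot. The grip holds, so I lift and carry.

```bash
python3 -m handwheel '-1 -20 0 0 0 0 0;-1 -30 0 0 0 0 0;-1 -30 0 0 0 0 0;-1 -25 -10 0 0 0 0;-1 -10 -25 -1 0 0 0;-1 0 -35 -2 0 0 0;-1 0 -40 -3 0 0 0;-1 0 -40 -3 0 0 0;-1 0 -40 -3 0 0 0;-1 0 -40 -3 0 0 0'; python3 -m handwheel '-1 0 -40 -3 0 0 0;-1 0 -40 -3 0 0 0;-1 0 -40 -3 0 0 0;-1 0 -40 -3 0 0 0;-1 0 -40 -3 0 0 0;-1 0 -40 -3 0 0 0;-1 0 -40 -3 0 0 0;-1 0 -30 -3 0 0 0;-1 0 -15 0 0 0 0;-1 0 0 0 0 0 0'; python3 -c "
from st import *
to([471.5,-292.5,200])"
```

```text
clock: 8.3
eef_pos: [439.7, 91.0, 232.5]
tool_rot: [1.282, 1.567, 1.459]
force: [0.3, -0.1, -2.8]
width: 27.4
clock: 9.3
eef_pos: [469.8, -253.4, 230.1]
tool_rot: [2.394, 1.569, 2.562]
force: [-0.5, -0.1, -2.2]
width: 27.4
t 9.3 pos [ 469.8 -253.4  230.1] F [-0.5 -0.1 -2.2] w 27.4
x [-0.002  0.001 -1.   ] z yaw 0.168 q [ 0.71  0.5  -0.4   1.84  0.25  0.85  0.36]
shift tool [ 30.  -38.9  -4.9]
```

```bash
python3 -m handwheel '-1 20 -20 -2 0 0 0;-1 30 -18 -2 0 0 0;-1 10 0 0 0 0 0;-1 0 0 0 0 0 0;-1 0 0 0 0 0 0'; python3 -c "
from st import *
to([471.5,-292.5,100])"; python3 snap.py wrist:w7 top:t7
```

```text
clock: 9.8
eef_pos: [474.7, -281.8, 169.6]
tool_rot: [1.442, 1.564, 1.621]
force: [0.3, -0.2, -1.6]
width: 27.3
t 9.8 pos [ 474.7 -281.8  169.6] F [ 0.3 -0.2 -1.6] w 27.3
x [-0.     0.007 -1.   ] z yaw 0.179 q [ 0.73  0.6  -0.37  1.85  0.29  0.74  0.38]
shift tool [ 69.6 -10.4  -5.1]
```

View pics/w7.png

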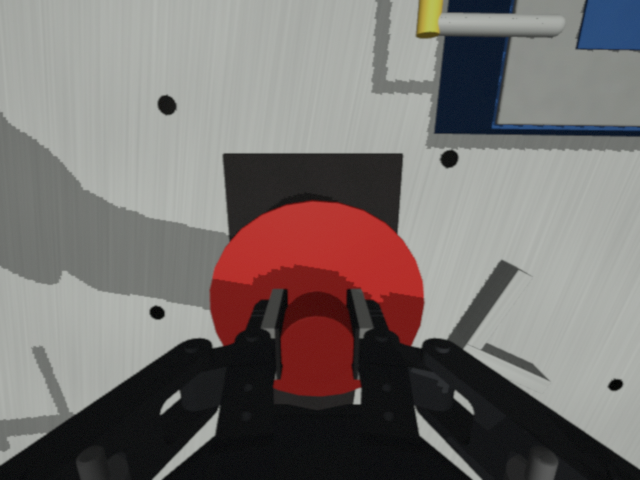

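View pics/t7.png

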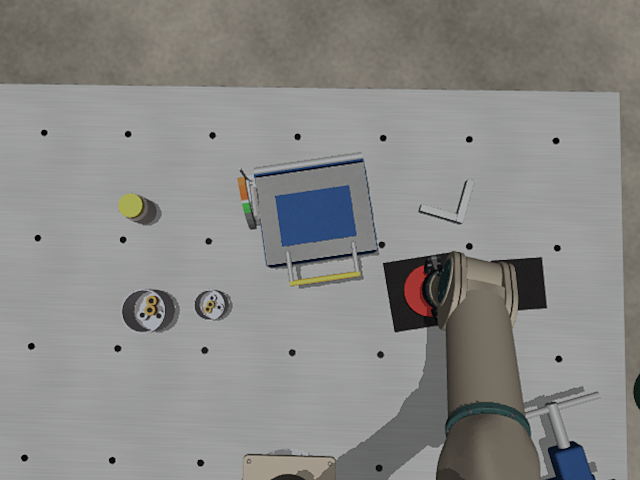

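The wrist view shows the mat's far edge from (223,154) to (403,154) and the lid centred over the mat. The top view shows the pot open and still in place.

```bash
python3 - <<'E'
from h import *
import pickle
p=pickle.load(open('pics/w7.pkl','rb'))
a=plane(p,223,154,4);b=plane(p,403,154,4);u=(b-a)/np.linalg.norm(b-a);print(a,b,np.linalg.norm(b-a),np.arctan2(u[1],u[0]))
n=np.array([u[1],-u[0],0]);print('mat centre',(a+b)/2+80*n)
# bar end (left/+y?), chest yaw
E
```

```text
[ 383.00558413 -232.43625192    4.        ] [ 538.44264563 -204.27987346    4.        ] 157.966647541419 0.1792001129758882
mat centre [ 474.98351907 -297.07698921    4.        ]
```

```bash
python3 -m handwheel '-1 20 -6 -2 0 0.001 -0.007;-1 20 -6 -2 0 0 0;-1 20 0 0 0 0 0;-1 15 0 0 0 0 0;-1 10 0 0 0 0 0;-1 0 0 0 0 0 0;-1 0 0 0 0 0 0'; python3 -c "
from st import *
to([472.5,-294,25])"
```

```text
clock: 10.6
eef_pos: [481.0, -292.5, 91.1]
tool_rot: [-0.601, 1.554, -0.416]
force: [1.4, 0.7, -2.3]
width: 27.5
t 10.6 pos [ 481.  -292.5   91.1] F [ 1.4  0.7 -2.3] w 27.5
x [ 0.016 -0.007 -1.   ] z yaw 0.185 q [ 0.69  0.72 -0.3   1.9   0.37  0.56  0.33]
shift tool [65.9  0.7 -9.6]
```

```bash
python3 -m handwheel '-1 0 0 -9 0 0.014 0.01;-1 10 0 0 0 0 0;-1 12 0 0 0 0 0;-1 12 0 0 0 0 0;-1 10 0 0 0 0 0;-1 0 0 0 0 0 0;-1 0 0 0 0 0 0'; python3 -c "
from st import *
to([472.5,-294,25])"
```

```text
clock: 11.3
eef_pos: [472.5, -294.8, 44.6]
tool_rot: [-0.529, 1.57, -0.344]
force: [0.0, -0.6, -1.9]
width: 27.3
t 11.3 pos [ 472.5 -294.8   44.6] F [ 0.  -0.6 -1.9] w 27.3
x [ 0.001 -0.    -1.   ] z yaw 0.185 q [ 0.67  0.79 -0.26  1.92  0.41  0.48  0.31]
shift tool [19.6  0.8  0.2]
```

```bash
python3 -m handwheel '-1 6 0 0 0 0 0;-1 6 0 0 0 0 0;-1 3 0 0 0 0 0;-1 0 0 0 0 0 0'; python3 -m handwheel '-1 2 0 0 0 0 0;-1 0 0 0 0 0 0'; python3 st.py; python3 snap.py side:s8
```

```text
clock: 11.7
eef_pos: [473.1, -294.9, 28.7]
tool_rot: [-0.534, 1.569, -0.349]
force: [0.3, 0.2, -3.5]
width: 27.4
clock: 11.9
eef_pos: [473.2, -295.0, 26.7]
tool_rot: [-0.55, 1.568, -0.365]
force: [0.1, -0.3, -2.3]
width: 27.6
t 11.9 pos [ 473.2 -295.    26.7] F [ 0.1 -0.3 -2.3] w 27.6
x [ 0.002 -0.001 -1.   ] z yaw 0.185 q [ 0.66  0.82 -0.24  1.92  0.42  0.44  0.3 ]
```

```bash
python3 -c "
import cv2
im=cv2.imread('pics/s8.png');cv2.imwrite('pics/s8c.png',cv2.resize(im[180:280,320:460],None,fx=5,fy=5))"
```

```text
(no output)
```

View pics/s8c.png

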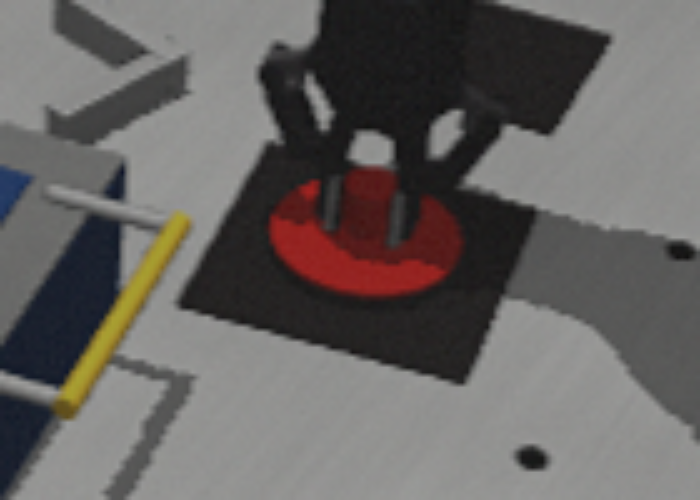

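The lid is over the middle of the mat and still carried, since Fz is about −2. I lower it in 1 mm steps until contact.

```bash
python3 -m handwheel '-1 1 0 0 0 0 0;-1 0 0 0 0 0 0'; python3 -m handwheel '-1 1 0 0 0 0 0;-1 0 0 0 0 0 0'
```

```text
clock: 12.15
eef_pos: [473.6, -295.2, 26.2]
tool_rot: [-0.597, 1.567, -0.412]
force: [-0.4, 0.1, -2.6]
width: 27.3
clock: 12.35
eef_pos: [473.7, -295.3, 25.2]
tool_rot: [-0.603, 1.567, -0.418]
force: [-0.0, -0.0, -3.1]
width: 27.4
```

```bash
python3 -m handwheel '-1 1 0 0 0 0 0;-1 0 0 0 0 0 0'; python3 -m handwheel '-1 1.5 0 0 0 0 0;-1 0 0 0 0 0 0'
```

```text
clock: 12.55
eef_pos: [474.0, -295.4, 25.0]
tool_rot: [-0.69, 1.566, -0.505]
force: [-0.1, 0.2, -3.0]
width: 27.5
clock: 12.75
eef_pos: [474.2, -295.7, 25.2]
tool_rot: [-0.832, 1.565, -0.647]
force: [0.2, 0.3, -3.2]
width: 27.5
```

```bash
python3 -m handwheel '-1 3 0 0 0 0 0;-1 0 0 0 0 0 0'; python3 -m handwheel '-1 0 0 0 0 0 0'
```

```text
clock: 12.95
eef_pos: [474.8, -296.0, 25.5]
tool_rot: [-0.977, 1.563, -0.792]
force: [0.0, -0.9, -2.4]
width: 27.2
clock: 13.05
eef_pos: [475.1, -296.1, 25.6]
tool_rot: [-0.942, 1.562, -0.757]
force: [-0.5, 1.3, -2.1]
width: 27.5
```

```bash
python3 st.py; python3 -c "
from cell import ctrl
s=ctrl.read_state();print(s['tau'].round(2),s['torque'].round(3),s['qpos'].round(3))"; python3 snap.py wrist:w9 side:s9
```

```text
t 13.05 pos [ 475.1 -296.1   25.6] F [-0.5  1.3 -2.1] w 27.5
x [ 0.006 -0.006 -1.   ] z yaw 0.185 q [ 0.66  0.82 -0.23  1.92  0.42  0.44  0.3 ]
[-0.000e+00 -5.683e+01 -2.990e+00 -9.470e+00  1.000e-02  2.000e-02
  0.000e+00] [0.051 0.007 0.047] [ 0.656  0.825 -0.234  1.921  0.422  0.435  0.296]
```

View pics/w9.png

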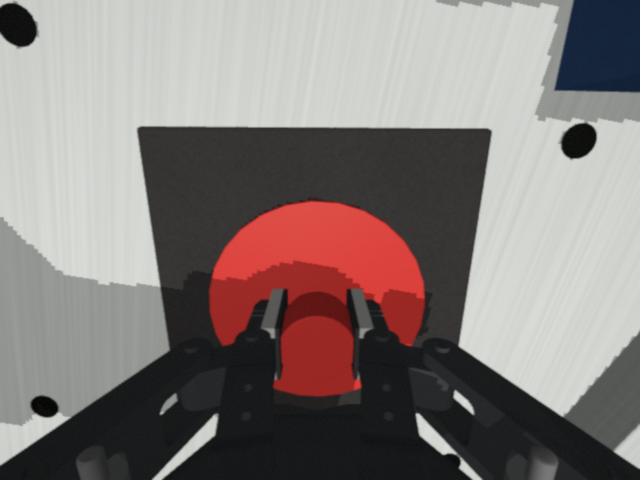

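View pics/s9.png

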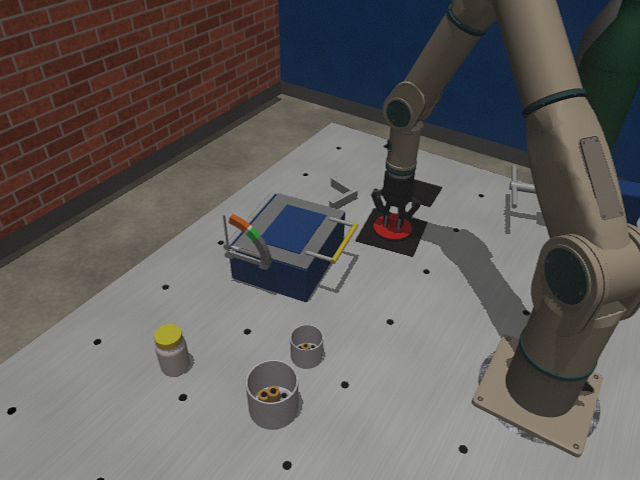

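```bash
python3 -m handwheel '-1 0 0 0 0 0.005 0.007'; python3 -m handwheel '-1 2 0 0 0 0 0'; python3 st.py
```

```text
clock: 13.25
eef_pos: [474.4, -295.7, 24.8]
tool_rot: [2.389, 1.569, 2.575]
force: [-2.0, 0.8, 3.9]
width: 27.6
clock: 13.35
eef_pos: [474.4, -295.8, 24.6]
tool_rot: [2.702, 1.568, 2.887]
force: [-8.4, 5.1, 41.0]
width: 27.6
t 13.35 pos [ 474.4 -295.8   24.6] F [-8.4  5.1 41. ] w 27.6
x [-0.002  0.001 -1.   ] z yaw 0.185 q [ 0.66  0.83 -0.24  1.91  0.42  0.45  0.3 ]
```

Contact is confirmed: 41 N up at z 24.6, close to the expected 24.8. I relax, then open.

```bash
python3 -m handwheel '-1 0 0 0 0 0 0;-1 0 0 0 0 0 0'; python3 -m handwheel '-0.2 0 0 0 0 0 0;0 0 0 0 0 0 0;0.2 0 0 0 0 0 0;0.4 0 0 0 0 0 0;0.4 0 0 0 0 0 0'; python3 snap.py wrist:w10; python3 st.py
```

```text
clock: 13.55
eef_pos: [474.8, -296.0, 25.1]
tool_rot: [2.656, 1.569, 2.841]
force: [0.2, -0.1, -1.9]
width: 27.5
clock: 14.05
eef_pos: [475.1, -296.2, 24.2]
tool_rot: [2.423, 1.568, 2.607]
force: [0.3, -0.8, 0.3]
width: 59.9
t 14.1 pos [ 475.1 -296.2   24.2] F [ 0.2 -0.  -0.6] w 60.1
x [-0.002  0.001 -1.   ] z yaw 0.185 q [ 0.66  0.83 -0.24  1.91  0.42  0.45  0.3 ]
```

View pics/w10.png

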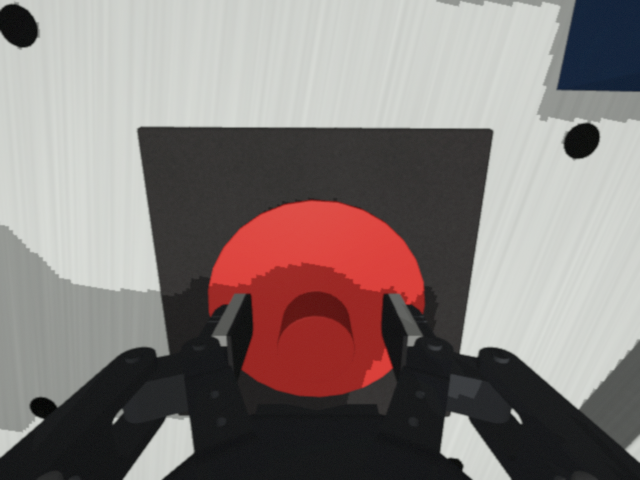

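The lid is released and lies flat in the mat's middle, with its knob at (316,325) and clear of the pads. I rise and move to the bar.

```bash
python3 -m handwheel '0.4 -10 0 0 0 0 0;0.4 -20 0 0 0 0 0;0.4 -35 0 0 0 0 0;0.4 -45 0 0 0 0 0;0.4 -45 0 0 0 0 0;0.4 -30 20 0 0 0 0;0.2 0 45 0 0 0 0;0 0 45 0 0 0 0;0 0 45 0 0 0 0;0 0 20 0 0 0 0'; python3 -m handwheel '0 0 0 0 0 0 0';python3 -c "
from st import *
to([495,-74,220])"; python3 snap.py wrist:w11 side:s11
```

```text
clock: 15.1
eef_pos: [444.0, -123.0, 223.4]
tool_rot: [-0.667, 1.564, -0.491]
force: [0.3, -0.3, -0.0]
width: 42.7
clock: 15.2
eef_pos: [443.5, -119.9, 224.5]
tool_rot: [-0.6, 1.563, -0.417]
force: [0.1, -0.9, 0.2]
width: 42.7
t 15.2 pos [ 443.5 -119.9  224.5] F [ 0.1 -0.9  0.2] w 42.7
x [ 0.007 -0.003 -1.   ] z yaw 0.183 q [ 0.51  0.4  -0.42  2.04  0.25  0.74  0.12]
shift tool [ 4.7 35.8 58.9]
```

View pics/w11.png

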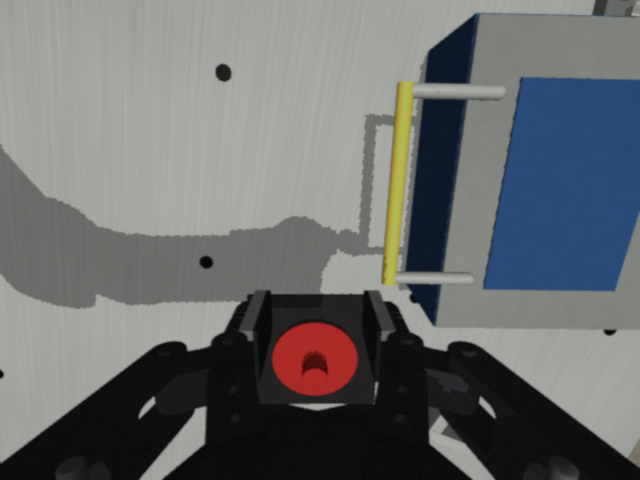

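View pics/s11.png

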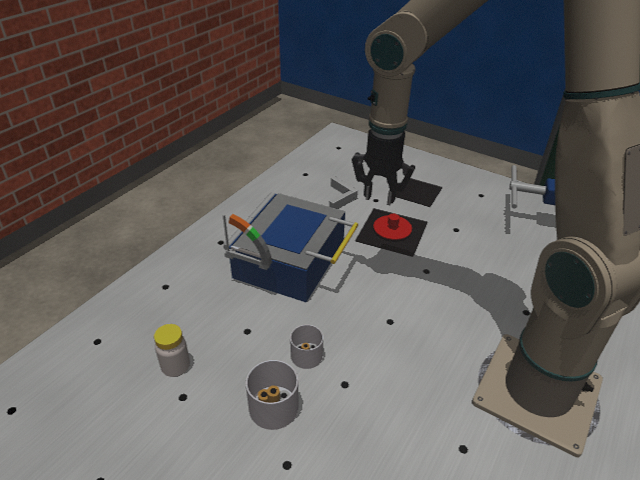

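The lid lies flat on the mat. In the wrist view the bar's ends are at about (406,83) and (389,284).

```bash
python3 - <<'E'
from h import *
import pickle
from cell import camera_params
p=pickle.load(open('pics/w11.pkl','rb'));im=cv2.imread('pics/w11.png')
T=camera_params('top')
b=blobs(mask(im,'yel'))[0];r=cv2.minAreaRect(b);print(r)
bp=cv2.boxPoints(r); o=bp[np.argsort(bp[:,1])]; e1=o[:2].mean(0);e2=o[2:].mean(0);print(e1,e2)
A=plane(p,*e1,108);B=plane(p,*e2,108);print(A,B,(A+B)/2,np.linalg.norm(A-B),'yaw',np.arctan2(-(A-B)[0],(A-B)[1]))
print(tri([(p,*e1),(T,290.8,283.5)]),tri([(p,*e2),(T,359.8,274)]))
E
```

```text
((397.220703125, 182.8517303466797), (15.695597648620605, 203.2953338623047), 4.763641834259033)
[405.66208  81.55518] [388.77933 284.14825]
[484.56342357   2.87337139 108.        ] [ 510.56198299 -147.19010305  108.        ] [497.56270328 -72.15836583 108.        ] 152.29895419902888 yaw 0.1715475687542835
(array([481.74184239,  -1.3491501 , 124.13217022]), [np.float64(1.2720175905574918), np.float64(1.2720175905574596)]) (array([ 506.61532251, -144.84982435,  116.38775186]), [np.float64(1.6123127241851902), np.float64(1.6123127241851463)])
```

```bash
python3 -m handwheel '0 0 18 30 0.018 -0.002 0.002;0 0 18 29 0 0 0;0 15 0 0 0 0 0;0 0 0 0 0 0 0;0 0 0 0 0 0 0';python3 -c "
from st import *
to([496,-73,180])"; python3 snap.py wrist:w12
```

```text
clock: 15.8
eef_pos: [500.1, -86.5, 209.5]
tool_rot: [-0.685, 1.559, -0.54]
force: [0.1, -0.2, -0.0]
width: 42.5
t 15.8 pos [500.1 -86.5 209.5] F [ 0.1 -0.2 -0. ] w 42.5
x [ 0.01  -0.006 -1.   ] z yaw 0.145 q [ 0.39  0.48 -0.39  1.95  0.27  0.75 -0.02]
shift tool [29.4 14.1 -2.4]
```

View pics/w12.png

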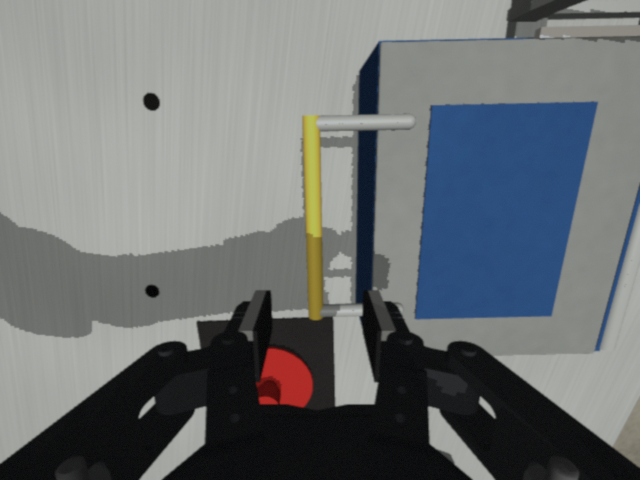

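```bash
cat > bar.py <<'E'
import sys
from st import *
import pickle
f=sys.argv[1];z=float(sys.argv[2])
p=pickle.load(open(f'pics/{f}.pkl','rb'));im=cv2.imread(f'pics/{f}.png')
b=blobs(mask(im,'yel')|cv2.inRange(cv2.cvtColor(im,cv2.COLOR_BGR2HSV),np.array((20,130,40)),np.array((34,255,255))))[0];r=cv2.minAreaRect(b)
bp=cv2.boxPoints(r); o=bp[np.argsort(bp[:,1])]; e1=o[:2].mean(0);e2=o[2:].mean(0);print(e1,e2)
A=plane(p,*e1,z);B=plane(p,*e2,z);print(A.round(1),B.round(1),'mid',((A+B)/2).round(1),np.linalg.norm(A-B).round(1),'yaw',np.arctan2(-(A-B)[0],(A-B)[1]).round(3))
E
python3 bar.py w12 108; python3 - <<'E'
from h import *
import pickle
p=[pickle.load(open(f'pics/{f}.pkl','rb')) for f in('w11','w12')]
print(tri([(p[0],405.66,81.6),(p[1],310,115)]),tri([(p[0],388.8,284.1),(p[1],316,320)]))
E
```

```text
t 15.85 pos [499.5 -86.9 209.4] F [-1.1 -0.7 -0.3] w 42.3
x [ 0.01  -0.007 -1.   ] z yaw 0.144 q [ 0.39  0.48 -0.39  1.95  0.27  0.75 -0.02]
[310.65836 115.83355] [315.76328 320.0309 ]
[484.7   2.  108. ] [ 510.1 -149.6  108. ] mid [497.4 -73.8 108. ] 153.8 yaw 0.166
(array([484.16315031,   2.41479227, 109.96892708]), [np.float64(0.05126702709988208), np.float64(0.05126702709996104)]) (array([ 509.3447962 , -145.62977171,  113.47391956]), [np.float64(0.7731868283132712), np.float64(0.7731868283132749)])
```

```bash
python3 -m handwheel '-0.1 0 14 0 -0.022 0.009 0.008;-0.1 15 0 0 0 0 0;-0.1 18 0 0 0 0 0;-0.1 15 0 0 0 0 0;-0.1 0 0 0 0 0 0;-0.1 0 0 0 0 0 0';python3 -c "
from st import *
to([497,-73,98])"; python3 snap.py wrist:w13; python3 bar.py w13 108
```

```text
clock: 16.45
eef_pos: [497.5, -72.5, 163.3]
tool_rot: [0.266, 1.569, 0.432]
force: [-0.1, 0.9, 0.8]
width: 38.5
t 16.45 pos [497.5 -72.5 163.3] F [-0.1  0.9  0.8] w 38.5
x [ 0.002  0.001 -1.   ] z yaw 0.166 q [ 0.34  0.55 -0.37  1.99  0.32  0.65 -0.06]
shift tool [65.3 -0.5 -0.7]
t 16.5 pos [497.5 -72.5 163.4] F [-0.4  0.   0.1] w 38.6
x [ 0.002  0.001 -1.   ] z yaw 0.166 q [ 0.34  0.55 -0.37  1.99  0.32  0.65 -0.06]
[315. 140.] [315. 376.]
[484.8   1.5 108. ] [ 510.2 -150.7  108. ] mid [497.5 -74.6 108. ] 154.3 yaw 0.165
```

View pics/w13.png

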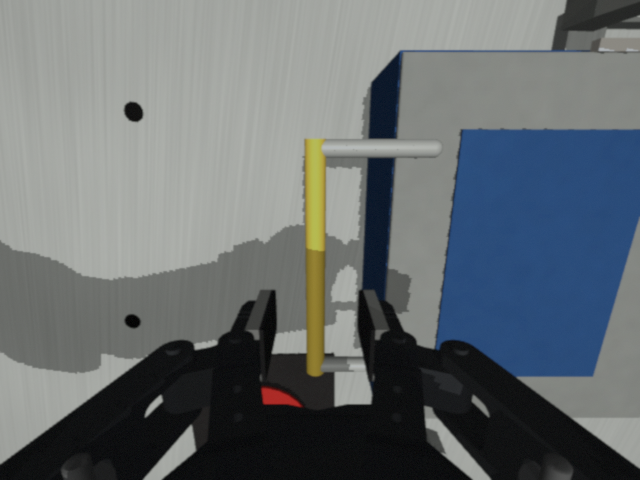

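The bar runs vertically at column 315, centred between the pads. I descend.

```bash
python3 -m handwheel '-0.1 12 0 0 0 0 0;-0.1 12 0 0 0 0 0;-0.1 12 0 0 0 0 0;-0.1 0 0 0 0 0 0;-0.1 0 0 0 0 0 0';python3 -c "
from st import *
to([497,-73,98])"
```

```text
clock: 17.0
eef_pos: [498.6, -72.6, 126.2]
tool_rot: [-0.093, 1.566, 0.073]
force: [0.5, -0.0, 0.8]
width: 38.6
t 17.0 pos [498.6 -72.6 126.2] F [ 0.5 -0.   0.8] w 38.6
x [ 0.005  0.    -1.   ] z yaw 0.166 q [ 0.31  0.61 -0.33  2.02  0.36  0.56 -0.1 ]
shift tool [28.1 -0.2 -1.8]
```

```bash
python3 -m handwheel '-0.1 8 0 -2 0 0.005 0;-0.1 9 0 0 0 0 0;-0.1 8 0 0 0 0 0;-0.1 2 0 0 0 0 0;-0.1 0 0 0 0 0 0';python3 -c "
from st import *
to([497,-73,98])"; python3 snap.py side:s14 wrist:w14
```

```text
clock: 17.5
eef_pos: [496.9, -73.0, 97.1]
tool_rot: [-1.4, 1.57, -1.235]
force: [0.5, 0.2, 0.3]
width: 38.3
t 17.5 pos [496.9 -73.   97.1] F [0.5 0.2 0.3] w 38.3
x [ 0.    -0.001 -1.   ] z yaw 0.166 q [ 0.29  0.66 -0.3   2.04  0.39  0.49 -0.13]
shift tool [-0.9 -0.   0.1]
```

View pics/w14.png

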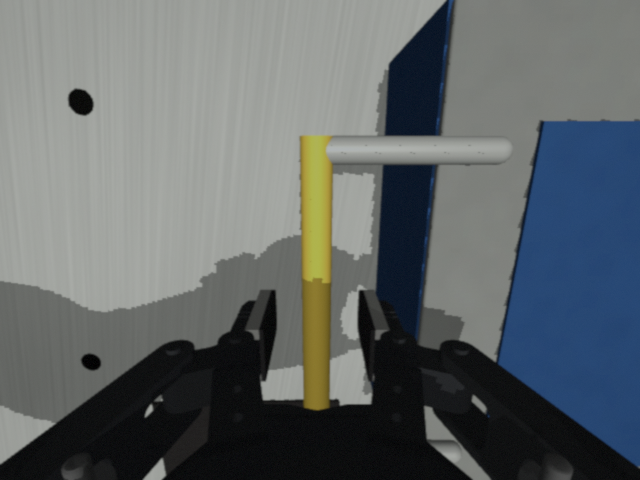

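View pics/s14.png

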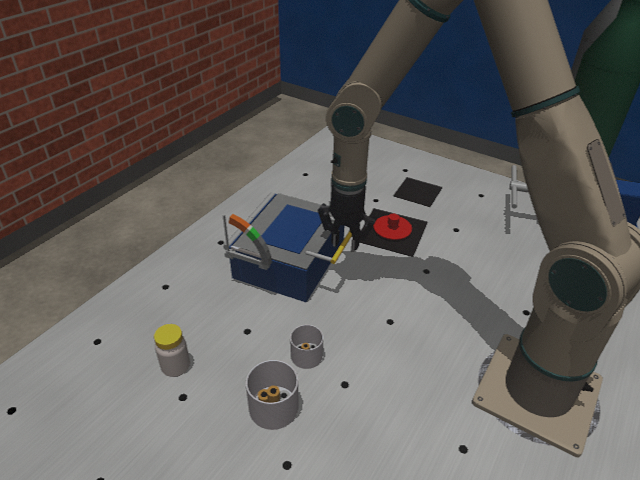

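The bar is between the pads, at column 316 in the wrist view. I close on it.

```bash
python3 -m handwheel '-0.5 0 0 0 0 0 0;-0.6 0 0 0 0 0 0;-1 0 0 0 0 0 0;-1 0 0 0 0 0 0;-1 0 0 0 0 0 0;-1 0 0 0 0 0 0';python3 st.py; python3 -c "
from h import *
s=0.166;c=np.array([np.cos(s),np.sin(s)])
"
```

```text
clock: 18.2
eef_pos: [496.8, -73.2, 98.3]
tool_rot: [-1.004, 1.569, -0.839]
force: [-0.4, -0.6, -0.4]
width: 9.6
t 18.2 pos [496.8 -73.2  98.3] F [-0.4 -0.6 -0.4] w 9.6
x [ 0.001 -0.001 -1.   ] z yaw 0.165 q [ 0.29  0.66 -0.3   2.04  0.39  0.49 -0.13]
```

```bash
python3 -m handwheel '-1 -9 0 0.4 0 0 0;-1 -9 0 0.7 0 0 0;-1 -9 0 1.1 0 0 0;-1 -9 0 1.5 0 0 0'; cat > ang.py <<'E'
from st import *
from scipy.optimize import brentq
G0=np.array([496.8,-73.2,98.3]); c=np.array([np.cos(.165),np.sin(.165),0])
d=s['eef_pos']-G0; X=d@c; Z=d[2]
# angle from polar about hinge of grasp point
th=np.arctan2(4+Z,235-X)-np.arctan2(4,235); r=np.hypot(4+Z,235-X)
print('X %.1f Z %.1f Y %.1f theta %.3f r-err %.1f'%(X,Z,d@np.array([-c[1],c[0],0]),th,r-np.hypot(4,235)))
E
python3 ang.py
```

```text
clock: 18.6
eef_pos: [500.1, -72.6, 135.8]
tool_rot: [-2.77, 1.569, -2.605]
force: [0.9, -0.2, -4.2]
width: 9.8
t 18.6 pos [500.1 -72.6 135.8] F [ 0.9 -0.2 -4.2] w 9.8
x [-0.001 -0.001 -1.   ] z yaw 0.165 q [ 0.32  0.6  -0.34  2.01  0.35  0.59 -0.09]
X 3.4 Z 37.5 Y 0.1 theta 0.160 r-err 0.3
```

The hatch follows the arc with a 0.3 mm radius error and about 4 N.

```bash
python3 -m handwheel '-1 -11.6 0 2.3 0 0 0;-1 -11.4 0 2.9 0 0 0;-1 -11.2 0 3.4 0 0 0;-1 -11 0 4 0 0 0'; python3 ang.py;  python3 -m handwheel '-1 -10.8 0 4.5 0 0 0;-1 -10.6 0 5 0 0 0;-1 -10.3 0 5.6 0 0 0;-1 -10 0 6.1 0 0 0;-1 0 0 0 0 0 0'; python3 ang.py
```

```text
clock: 19.0
eef_pos: [514.0, -70.3, 185.4]
tool_rot: [-0.303, 1.569, -0.137]
force: [4.1, 0.6, -5.0]
width: 9.7
t 19.0 pos [514.  -70.3 185.4] F [ 4.1  0.6 -5. ] w 9.7
x [ 0.002 -0.    -1.   ] z yaw 0.166 q [ 0.35  0.54 -0.39  1.93  0.3   0.72 -0.05]
X 17.5 Z 87.1 Y 0.1 theta 0.380 r-err 0.8
clock: 19.5
eef_pos: [539.8, -66.0, 234.1]
tool_rot: [-0.118, 1.557, 0.048]
force: [2.8, -0.1, -4.4]
width: 9.6
t 19.5 pos [539.8 -66.  234.1] F [ 2.8 -0.1 -4.4] w 9.6
x [ 0.014  0.001 -1.   ] z yaw 0.167 q [ 0.35  0.5  -0.41  1.83  0.26  0.85 -0.02]
X 43.6 Z 135.8 Y 0.0 theta 0.614 r-err 2.0
```

```bash
python3 snap.py side:s15 wrist:w15
```

```text
(no output)
```

View pics/s15.png

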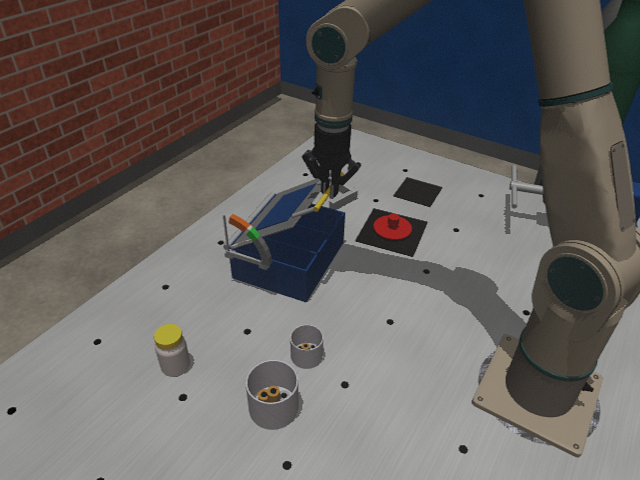

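View pics/w15.png

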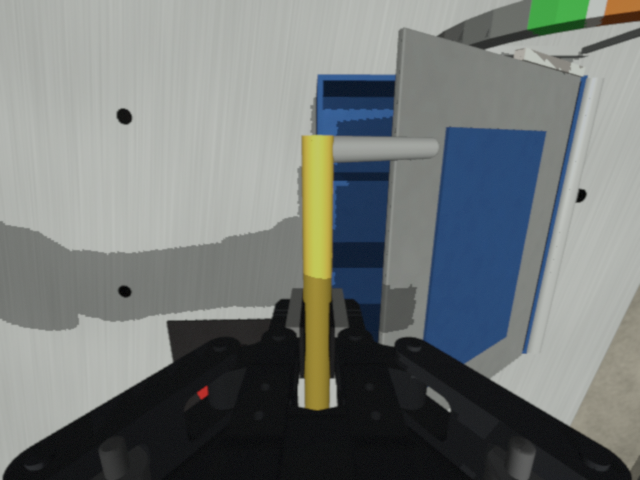

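```bash
python3 -m handwheel '-1 -7.5 0 5.7 0 0.006 0;-1 -7.2 0 6 0 0.006 0;-1 -7 0 6.3 0 0.004 0;-1 -6.8 0 6.5 0 0 0;-1 -6.5 0 6.8 0 0 0;-1 0 0 0 0 0 0'; python3 ang.py
```

```text
clock: 20.2
eef_pos: [564.5, -61.9, 264.8]
tool_rot: [3.119, 1.554, -2.998]
force: [-0.3, 0.2, -1.2]
width: 9.4
t 20.2 pos [564.5 -61.9 264.8] F [-0.3  0.2 -1.2] w 9.4
x [-0.017 -0.002 -1.   ] z yaw 0.166 q [ 0.33  0.52 -0.42  1.7   0.24  1.   -0.01]
X 68.6 Z 166.5 Y 0.1 theta 0.781 r-err 3.2
```

```bash
python3 -m handwheel '-1 -6.2 0 7 0 -0.004 0;-1 -5.9 0 7.3 0 -0.004 0;-1 -5.7 0 7.5 0 -0.004 0;-1 -5.4 0 7.7 0 -0.004 0;-1 0 0 0 0 0 0'; python3 ang.py; python3 snap.py side:s16 wrist:w16; python3 -c "
import cv2,numpy as np
im=cv2.imread('pics/s16.png');a=cv2.resize(im[170:290,200:360],None,fx=4,fy=4);w=cv2.imread('pics/w16.png');w=cv2.resize(w,(640,480))
cv2.imwrite('pics/s16c.png',a)"
```

```text
clock: 20.7
eef_pos: [592.7, -57.2, 290.0]
tool_rot: [-3.117, 1.564, -2.952]
force: [-1.9, -0.3, 2.9]
width: 9.7
t 20.7 pos [592.7 -57.2 290. ] F [-1.9 -0.3  2.9] w 9.7
x [-0.007 -0.001 -1.   ] z yaw 0.166 q [ 0.31  0.53 -0.42  1.6   0.24  1.07 -0.  ]
X 97.2 Z 191.7 Y 0.1 theta 0.940 r-err 4.3
```

View pics/s16c.png

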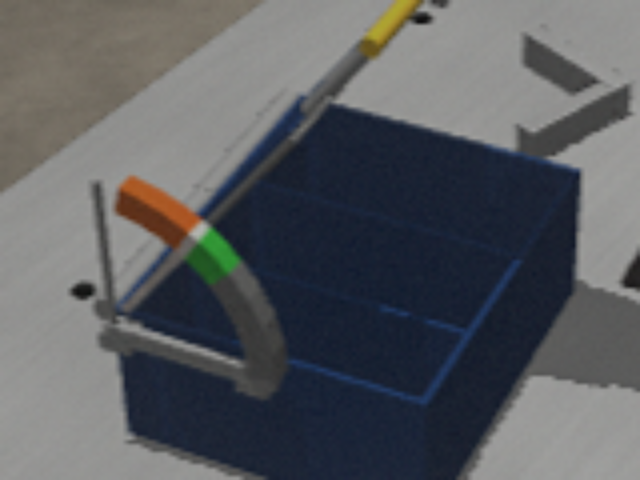

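View pics/w16.png

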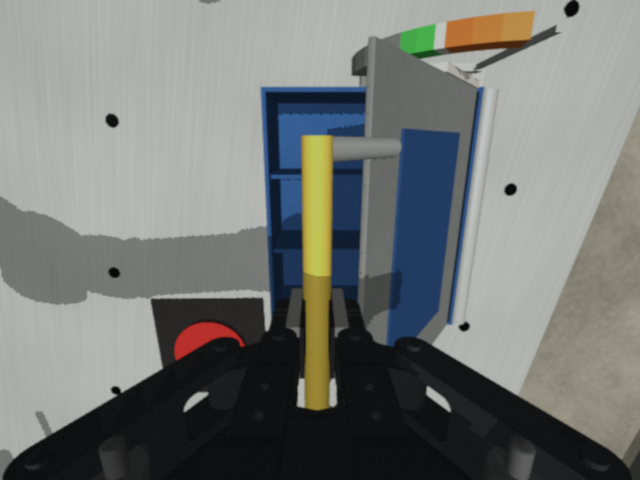

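The pointer is now close to the white mark, and the force has changed sign near balance as expected. I go on past balance.

```bash
python3 -m handwheel '-1 -5.4 0 7.7 0 -0.003 0;-1 -5.1 0 7.9 0 0 0;-1 -4.8 0 8.1 0 0 0;-1 -4.5 0 8.3 0 0 0;-1 0 0 0 0 0 0'; python3 ang.py; python3 snap.py side:s17 wrist:w17; python3 -c "
import cv2,numpy as np
im=cv2.imread('pics/s17.png');a=cv2.resize(im[170:290,200:360],None,fx=4,fy=4)
cv2.imwrite('pics/s17c.png',a)"
```

```text
clock: 21.3
eef_pos: [627.1, -51.4, 311.9]
tool_rot: [-2.951, 1.569, -2.786]
force: [-2.9, -0.6, 5.0]
width: 9.4
t 21.3 pos [627.1 -51.4 311.9] F [-2.9 -0.6  5. ] w 9.4
x [-0.002 -0.001 -1.   ] z yaw 0.166 q [ 0.28  0.56 -0.42  1.47  0.24  1.16 -0.  ]
X 132.1 Z 213.6 Y 0.1 theta 1.112 r-err 5.6
```

View pics/s17c.png

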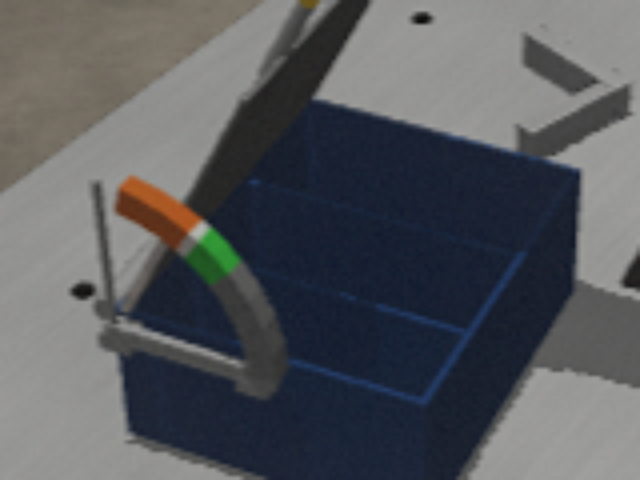

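View pics/w17.png

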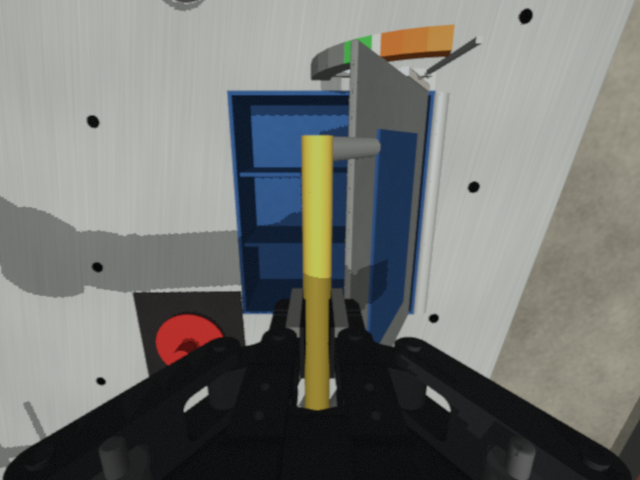

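```bash
python3 - <<'E'
from h import *
import pickle
for f in('w14','w15','w16','w17'):
    im=cv2.imread(f'pics/{f}.png');h=cv2.cvtColor(im,cv2.COLOR_BGR2HSV);m=cv2.inRange(h,np.array((20,130,40)),np.array((34,255,255)))
    b=blobs(m)[0];x,y,w,hh=cv2.boundingRect(b);print(f,x,y,w,hh,[int((m[r]>0).sum()) for r in(160,200,240,260)])
# predicted bar end (75mm along +y from mid) in the side view for candidate angles
from cell import camera_params
S=camera_params('side');c=np.array([np.cos(.166),np.sin(.166),0]);yv=np.array([-c[1],c[0],0])
H=np.array([497,-73.5,104])+235*c
for y,rr in((135,100),):
  for th in(0,.7,.92,.98,1.02,1.05,1.08,1.12,1.4):
    P=H+yv*y+rr*(-np.cos(th)*c+np.sin(th)*np.array([0,0,1])); u,v=proj(S,P)
    Q=H+yv*118+95*(-np.cos(th)*c+np.sin(th)*np.array([0,0,1])); a=proj(S,Q); E=H+yv*118+190*(-np.cos(th)*c+np.sin(th)*np.array([0,0,1])); e=proj(S,E)
    print(th,'scale',round((u-200)*4),round((v-170)*4),'edge95',round((a[0]-200)*4),round((a[1]-170)*4),'edge190',round((e[0]-200)*4),round((e[1]-170)*4))
E
```

```text
w14 301 136 31 275 [28, 29, 29, 29]
w15 302 136 31 275 [30, 29, 29, 28]
w16 302 136 31 275 [31, 29, 30, 28]
w17 302 136 31 275 [30, 29, 29, 28]
0 scale 267 365 edge95 273 344 edge190 426 391
0.7 scale 223 265 edge95 232 250 edge190 348 195
0.92 scale 196 236 edge95 206 223 edge190 295 137
0.98 scale 187 229 edge95 199 216 edge190 278 122
1.02 scale 182 224 edge95 193 211 edge190 267 113
1.05 scale 177 221 edge95 189 208 edge190 258 106
1.08 scale 173 217 edge95 185 205 edge190 249 99
1.12 scale 167 213 edge95 179 201 edge190 237 90
1.4 scale 123 188 edge95 138 178 edge190 150 42
```

Past balance, the hatch now pushes up with +5 N. Its angle is about 1.08–1.11. I raise it slightly further so the pointer is clearly in orange, then hold.

```bash
python3 -m handwheel '-1 -3.9 0 8.3 0 0 0;-1 -2 0 4.5 0 0 0;-1 0 0 0 0 0 0;-1 0 0 0 0 0 0;-1 0 0 0 0 0 0'; python3 ang.py; python3 snap.py side:s18 top:t18; python3 -c "
import cv2,numpy as np
im=cv2.imread('pics/s18.png');a=cv2.resize(im[190:260,215:280],None,fx=8,fy=8,interpolation=cv2.INTER_CUBIC)
cv2.imwrite('pics/s18c.png',a)"
```

```text
clock: 21.9
eef_pos: [641.7, -49.0, 318.5]
tool_rot: [-2.059, 1.57, -1.894]
force: [-2.3, -0.3, 2.9]
width: 9.4
t 21.9 pos [641.7 -49.  318.5] F [-2.3 -0.3  2.9] w 9.4
x [-0. -0. -1.] z yaw 0.166 q [ 0.27  0.58 -0.41  1.42  0.24  1.19 -0.01]
X 146.9 Z 220.2 Y 0.1 theta 1.179 r-err 5.9
```

View pics/s18c.png

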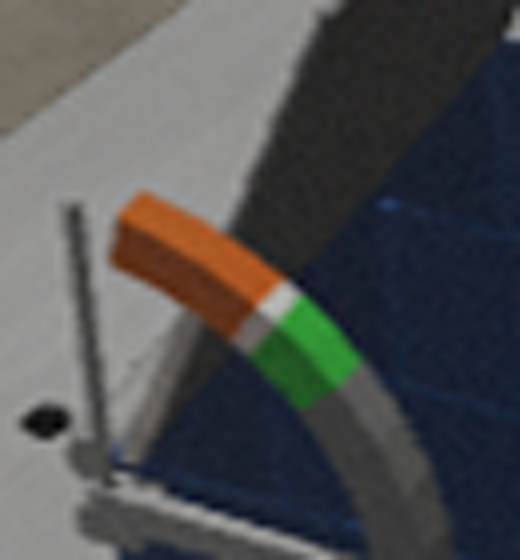

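View pics/t18.png

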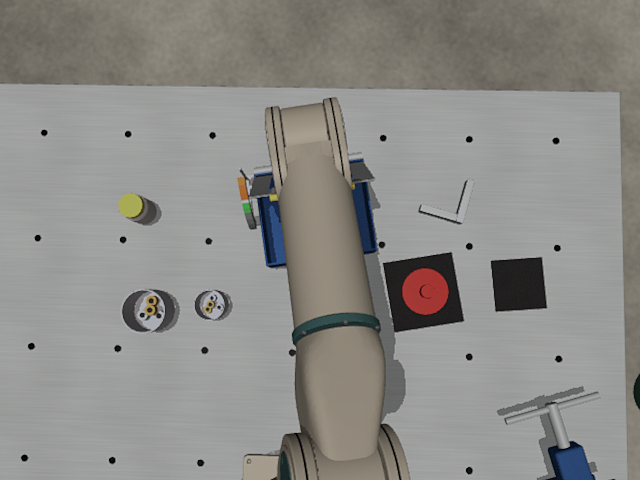

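The pointer is behind the orange part and the lid is still flat on the mat. I ease the hatch back.

```bash
python3 -m handwheel '-1 2 0 -4 0 0 0;-1 3.9 0 -8 0 0 0;-1 4.4 0 -8.2 0 0 0;-1 4.7 0 -8 0 0 0;-1 5 0 -7.9 0 0 0;-1 0 0 0 0 0 0'; python3 ang.py
```

```text
clock: 22.6
eef_pos: [608.8, -54.5, 301.8]
tool_rot: [-0.117, 1.555, 0.048]
force: [0.1, -0.6, 1.7]
width: 9.1
t 22.6 pos [608.8 -54.5 301.8] F [ 0.1 -0.6  1.7] w 9.1
x [ 0.016  0.001 -1.   ] z yaw 0.165 q [ 0.31  0.53 -0.42  1.56  0.24  1.09 -0.  ]
X 113.6 Z 203.5 Y 0.1 theta 1.024 r-err 5.3
```

```bash
python3 -m handwheel '-1 5.1 0 -7.8 0 0.004 0;-1 5.3 0 -7.6 0 0.004 0;-1 5.6 0 -7.3 0 0.002 0;-1 4.5 0 -5.3 0 0 0;-1 0 0 0 0 0 0;-1 0 0 0 0 0 0'; python3 ang.py; python3 snap.py side:s19 wrist:w19; python3 -c "
import cv2,numpy as np
im=cv2.imread('pics/s19.png');a=cv2.resize(im[170:270,200:325],None,fx=6,fy=6,interpolation=cv2.INTER_CUBIC)
cv2.imwrite('pics/s19c.png',a)"
```

```text
clock: 23.2
eef_pos: [587.4, -58.1, 286.3]
tool_rot: [-0.158, 1.546, 0.007]
force: [-1.9, 0.3, 5.2]
width: 9.4
t 23.2 pos [587.4 -58.1 286.3] F [-1.9  0.3  5.2] w 9.4
x [ 0.025  0.    -1.   ] z yaw 0.165 q [ 0.32  0.51 -0.42  1.65  0.24  1.01 -0.01]
X 91.9 Z 188.0 Y 0.0 theta 0.913 r-err 4.4
```

View pics/s19c.png

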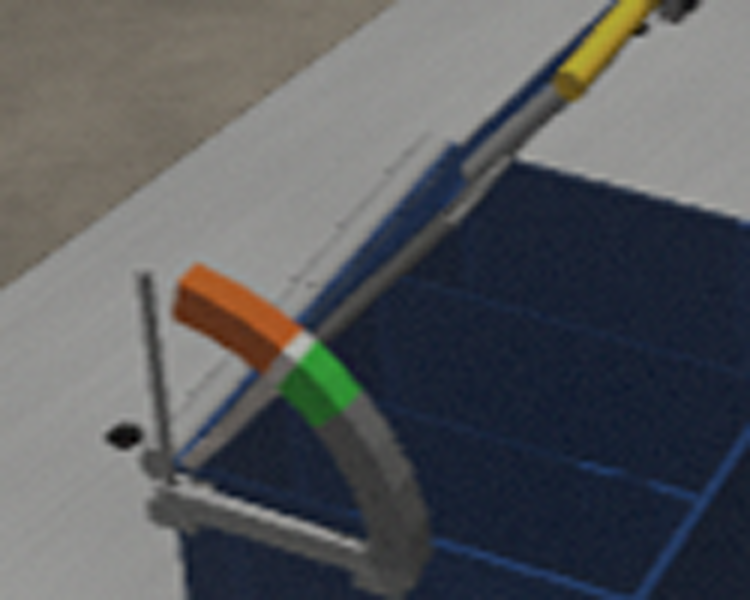

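View pics/w19.png

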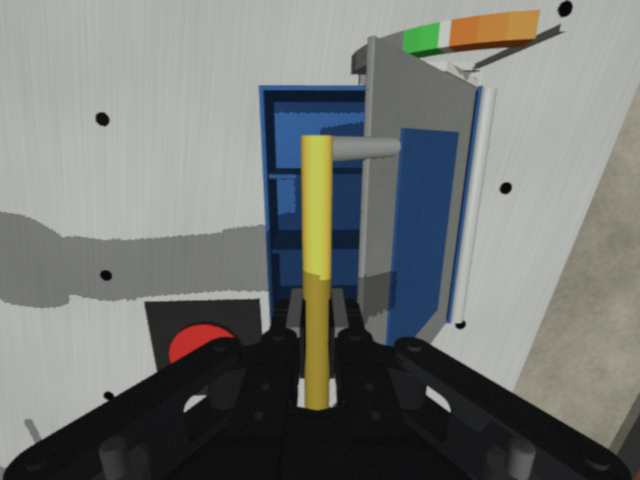

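The hatch is at about 0.89–0.91, just under the white mark. I lower it to the middle of the green.

```bash
python3 -m handwheel '-1 5.5 0 -6.6 0 0.008 0;-1 5.5 0 -6.4 0 0.008 0;-1 0 0 0 0 0 0;-1 0 0 0 0 0 0'; python3 ang.py;python3 -m handwheel '-1 0 0 0 0 0 0;-1 0 0 0 0 0 0;-1 0 0 0 0 0 0'; python3 ang.py
```

```text
clock: 23.7
eef_pos: [575.6, -60.0, 276.0]
tool_rot: [-0.416, 1.56, -0.251]
force: [-3.5, -0.4, 5.2]
width: 9.9
t 23.7 pos [575.6 -60.  276. ] F [-3.5 -0.4  5.2] w 9.9
x [ 0.01  -0.003 -1.   ] z yaw 0.165 q [ 0.33  0.51 -0.42  1.68  0.24  1.   -0.01]
X 79.9 Z 177.7 Y 0.1 theta 0.847 r-err 3.9
clock: 24.0
eef_pos: [575.7, -60.0, 276.1]
tool_rot: [-0.435, 1.561, -0.269]
force: [-2.8, -0.8, 4.0]
width: 9.5
t 24.0 pos [575.7 -60.  276.1] F [-2.8 -0.8  4. ] w 9.5
x [ 0.01  -0.003 -1.   ] z yaw 0.165 q [ 0.33  0.51 -0.42  1.68  0.24  1.   -0.01]
X 80.0 Z 177.8 Y 0.0 theta 0.848 r-err 3.9
```

```bash
python3 snap.py side:s20 wrist:w20 top:t20; python3 - <<'E'
from st import *
import pickle
P={f:pickle.load(open(f'pics/{f}.pkl','rb')) for f in('s20','w20')}
I={f:cv2.imread(f'pics/{f}.png') for f in P}
for b in blobs(mask(I['s20'],'yel'),15)[:3]: print(cv2.boundingRect(b),cv2.boxPoints(cv2.minAreaRect(b)).round(1).tolist())
cv2.imwrite('pics/s20c.png',cv2.resize(I['s20'][170:270,200:325],None,fx=6,fy=6,interpolation=cv2.INTER_CUBIC))
c=np.array([np.cos(.166),np.sin(.166),0]);yv=np.array([-c[1],c[0],0]);H=np.array([497,-73.5,104])+235*c
for th in(.7,.8,.85,.9,.95):
    B=H+235*(-np.cos(th)*c+[0,0,np.sin(th)])+4*(np.sin(th)*c+[0,0,np.cos(th)])+yv*75
    u=proj(P['s20'],B);print(th,np.round(u,1),'crop',round((u[0]-200)*6),round((u[1]-170)*6))
E
ls pics/t20.png
```

```text
t 24.15 pos [575.7 -60.  276.1] F [-2.3 -1.4  4.1] w 9.4
x [ 0.01  -0.003 -1.   ] z yaw 0.165 q [ 0.33  0.51 -0.42  1.68  0.24  1.   -0.01]
(154, 324, 28, 26) [[151.10000610351562, 329.29998779296875], [177.1999969482422, 320.6000061035156], [184.8000030517578, 343.3999938964844], [158.6999969482422, 352.1000061035156]]
(298, 169, 17, 23) [[296.1000061035156, 188.60000610351562], [313.1000061035156, 168.3000030517578], [317.0, 171.5], [300.1000061035156, 191.89999389648438]]
0.7 [309.4 199.2] crop 656 175
0.8 [302.3 190.6] crop 614 124
0.85 [298.4 186.5] crop 591 99
0.9 [294.4 182.5] crop 566 75
0.95 [290.2 178.7] crop 541 52
pics/t20.png
```

View pics/s20c.png

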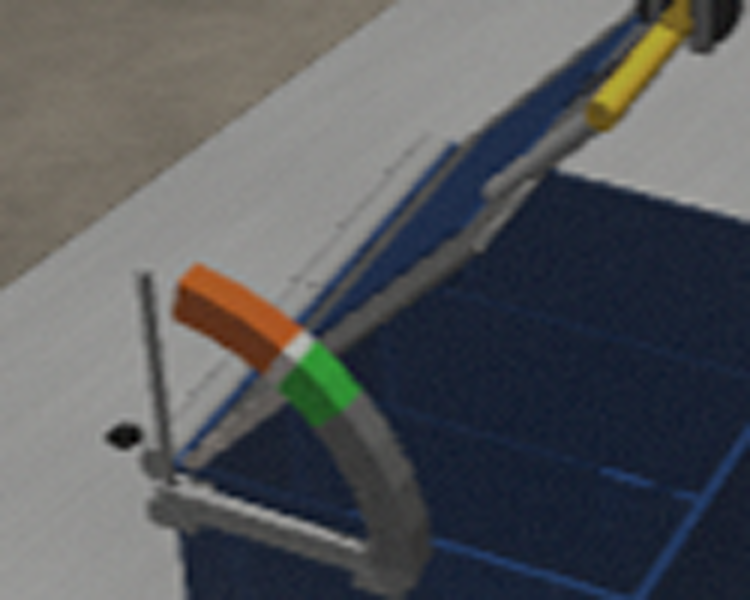

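View pics/s20.png

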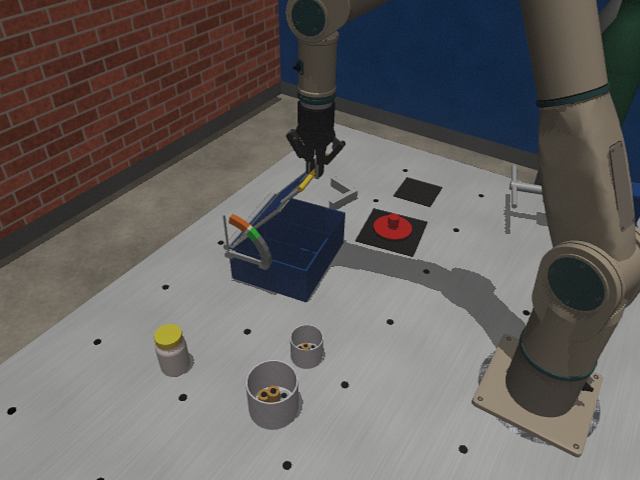

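View pics/t20.png

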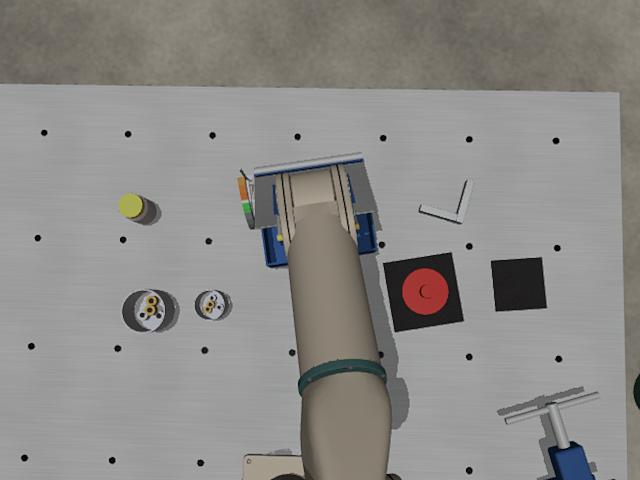

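The bar end at crop (598,112) in the side view gives 0.83 rad, and the arm pose gives 0.85. Both are in the green. The hatch is still, the lid lies flat near the mat's middle, and the bystanders are unmoved, so I hand in.

```bash
python3 -c "
from cell import ctrl
s=ctrl.read_state();print(s['clock'],abs(s['qd']).max(),s['width'])
print(ctrl.finish_job())"
```

```text
24.15 0.0025589114876264363 9.442674127416055
the job is handed in; nothing more can be done
None
```

I handed the job in at 24.15 s, with the lid on the mat and the hatch held by its bar in the green. No verdict is reported.

- **Lid:** I lifted the red lid off the pot by its knob, carried it to the larger mat and pressed it down until it touched, with about 41 N on the wrist. Then I let go. The last pictures show it flat near the mat's centre.
- **Hatch:** I gripped the yellow bar and raised the hatch to about 1.14–1.18 rad. The pointer was in the orange, and I held it there for at least 0.3 s. I then eased it back.
- **End state:** The hatch was still and the bar still gripped. The arm pose gives about 0.85 rad and the side camera about 0.83, both in the green.
- **Surroundings:** In the last pictures the pot and the other things look where they were. I judged this by eye.

**Checks that disagreed:**
- While raising the hatch, the arm pose ran up to 6 mm outside the arc worked out from the given dimensions. That makes the angles uncertain by about 0.03 rad, which the margins cover.
- At the end the wrist force still read about 4 N upward, although below balance the hatch should pull down. I put this down to friction of the bar turning in the pads, but I did not confirm it.

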